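# Load the curing tray with the whole concrete specimens

### The arm

A 7-joint arm with a two-finger parallel gripper is mounted at the origin on the work surface. World frame = base frame: x ahead of the robot, y to its left, z up, the work surface at z = 0. Lengths are in m, angles in rad, forces in N, time in s.
With the tool pointing down it reaches from about 0.425 to 0.825 m from the base axis. Payload 3.6 kg.
Tool frame: the origin (TCP) lies at the very end of the fingers, on their centre line; the grasp point (between the pads) lies 19 mm behind it; x points along the fingers, y is the direction in which the jaws open and shut, and the axes are right-handed (so a half turn about x gives the same grasp; the last joint's range is limited). The gripper opens to 85 mm and grips with 20 to 120 N. Pads are 22 mm wide; open, the fingers measure 114 mm over their backs; the gripper's body (76 mm by 85 mm) begins 54 mm behind the grasp point. The pads swing forward as they close: fully open they stand 13 mm farther back than shut.
Start: joints at [1.105, 0.615, -0.013, 1.423, 0.008, 1.103, -0.04], TCP at [0.276, -0.588, 0.197] pointing down, gripper open.
Joint ranges: [-3.12, 3.12], [-0.3, 2.06], [-1.34, 1.32], [0.26, 2.42], [-1.36, 4.5], [0.01, 1.98], [-2.84, 2.84]. Speed limits (rad/s): [2.79, 2.79, 3.14, 3.14, 3.14, 3.14, 3.14].

### API

Orientations are given as [roll, pitch, yaw] about the fixed x, y, z axes, in that order (R = Rz(yaw) Ry(pitch) Rx(roll)).
In Python, from plant import telemetry, cams, workorder gives the robot as it stands.
- The arm moves only by the tool send_rows, never from a script. Its argument "deltas" is a list of rows, each a list of 7 numbers: the shift along the tool's x, y, z in cm, then the turn, a rotation vector about the tool's x, y, z in rad, then the gripper's target within -1 to 1 (shut at 1, half-way at 0, fully open at -1). In form: [[tx, ty, tz, ax, ay, az, gripper], ...]. A call has 1 to 20 rows; each row shifts and turns the commanded pose from where the row before left it, along the tool's axes as they then stand; what a row does not reach is not made up. A row lasts 1/10 s, in which the tool goes at most 50 mm and 8.59 degrees, less where a joint would pass 70% of its speed; a pose out of reach is approached as far as the arm can. A call with a gripper value outside its range is refused whole. The fingers move at their own pace and stop on an object; "squeeze" is the grip in N (left out, the last holds). Time passes only in rows, so rows that do not move let the fingers close. It gives the time, the measured TCP pose, the force and the opening at its end, in the units of the state.
- telemetry.observe(): the state, without advancing time (a new reading comes with each control period).
- cams.get_image(name): name is "side" or "top" or "wrist"; returns a dict with "pixels" (384x512x3 uint8, red, green, blue), "camera_matrix" (3x3 intrinsics, pixels), "camera_from_world" (4x4, takes a point from world to camera coordinates). Camera axes: x right, y up, looking along -z (the intrinsics and any distortion apply to the point x, -y, -z); pixel columns grow to the right and rows downward; lengths in m; the calibration is good to about 2 mm. A picture is of the moment at which its call begins. There is no depth.
- workorder.close_job(): hands the job in, once; it reports no verdict.
The state is a dict: "clock": time; "qpos": joint angles; "joint_velocities": joint speeds; "joint_torque": joint torques, N m; "tool_pos": TCP position; "eef_rot": TCP orientation; "wrist_force": force on the tool from outside, world axes, zero at the start; "moment": the same for the moment, N m; "width": finger opening in m.
Only numpy, scipy, OpenCV 4.12 (cv2) and the standard library are available. Lean on these libraries where they do the work, as an engineer would, in place of code of your own. Each camera call takes 0.05 s, during which the arm holds its last target. There are 200 camera calls.

### The job

Load the curing tray with the four whole concrete test specimens: one cube sitting flat in each of the two square bays, the prism lying along the trough on its two cross bars, and the cylinder standing upright and fully home in either one of the two round sockets. Set each one down, do not drop it, and leave the three broken, already tested pieces lying where they are.

Things in the scene. Friction and masses are not known exactly. Their poses are not given: they have to be found in the camera images.
- cube_a: Whole mortar cube, 50 x 50 x 50 mm, about 0.29 kg, lying flat on the bench. Rough grey concrete. Origin: centre of its underside; x and y square to its sides, z up. The two whole cubes are alike: either may go in either bay.
- cube_b: The second whole mortar cube, same as the first: 50 x 50 x 50 mm, about 0.29 kg, flat on the bench. Origin: centre of its underside; x and y square to its sides, z up.
- prism: Whole mortar prism, a bar 160 mm long, 40 mm wide and 40 mm high, about 0.58 kg, lying flat on the bench. Rough grey concrete. Origin: centre of its underside; x along its length, y across it, z up.
- cylinder: Whole concrete cylinder standing on end, 50 mm in diameter, 100 mm high, about 0.45 kg, with flat ends; the lower edge is chamfered, narrowing to 42 mm across over the lowest 6 mm. Rough grey concrete. Origin: centre of its underside; z up along its axis.
- tested_cube: Broken piece, to be left alone: what a crushing test leaves of a cube, a stepped pyramid on a 50 x 50 mm base, 38 mm high, pointed on top. Origin: centre of its underside, z up.
- tested_prism: Broken piece, to be left alone: half of a prism snapped in a bending test, 40 mm wide, 40 mm high, only about 79 mm long, ragged and sloping at its +x end. Origin: underside, about mid length; x along its length, z up.
- tested_cylinder: Broken piece, to be left alone: what a crushing test leaves of a cylinder, a 50 mm round stump that rises to a cone, 62 mm high. Origin: centre of its underside, z up.
- cube_nest: Nest for the cubes. Grey-blue plastic, 190 x 86 mm, fixed. Origin: centre of its underside; x along the 190 mm side, z up. Two square bays 75 (x) by 66 mm (y), 8 mm deep, dark floor, centred at x = +45.5 and -45.5 mm, y = 0; floor 8 mm, rims 16 mm above the origin. The nests lie 88 mm apart, in any order, in a fixed metal tray: 276 x 202 mm, rim 20 mm, end handles 30 mm high.
- prism_nest: Nest for the prism, in the same tray. Grey-blue plastic, 190 x 86 mm, fixed. Origin: centre of its underside; x along the 190 mm side, z up. One trough 178 (x) by 62 mm (y), crossed by two light bars at x = +50 and -50 mm; the prism lies on top of the bars, 12 mm above the origin; the rim is 18 mm above it.
- cylinder_nest: Nest for cylinders, in the same tray. Grey-blue plastic, 190 x 86 mm, fixed. Origin: centre of its underside; x along the 190 mm side, z up. A block 40 mm high with two round blind sockets, 55 mm in diameter, at x = +45 and -45 mm, y = 0; their floor is 6 mm above the origin (34 mm deep). Either will do, the other stays empty.
Things that resemble listed ones, but are neither listed nor needed, are in the scene too. What is shaped like the cube_a but orange or yellow is not meant.

How it is judged:
At the end, for the whole second after the job is handed in: A whole cube flat in each bay (14 mm along, 10 mm across), the prism flat on its bars (12 mm along, 14 mm across), the cylinder home in a socket (4 mm), heights within 4 mm, tilt under 0.06 rad, all released and at rest; the three broken pieces within 20 mm of where they lay ((((x of cube_a in the frame of cube_nest between 0.0315 and 0.0595 m and y of cube_a in the frame of cube_nest between -0.01 and 0.01 m and z of cube_a in the frame of cube_nest between 0.004 and 0.012 m) and (x of cube_b in the frame of cube_nest between -0.0595 and -0.0315 m and y of cube_b in the frame of cube_nest between -0.01 and 0.01 m and z of cube_b in the frame of cube_nest between 0.004 and 0.012 m)) or ((x of cube_a in the frame of cube_nest between -0.0595 and -0.0315 m and y of cube_a in the frame of cube_nest between -0.01 and 0.01 m and z of cube_a in the frame of cube_nest between 0.004 and 0.012 m) and (x of cube_b in the frame of cube_nest between 0.0315 and 0.0595 m and y of cube_b in the frame of cube_nest between -0.01 and 0.01 m and z of cube_b in the frame of cube_nest between 0.004 and 0.012 m))) and x of prism in the frame of prism_nest between -0.012 and 0.012 m and y of prism in the frame of prism_nest between -0.014 and 0.014 m and z of prism in the frame of prism_nest between 0.008 and 0.016 m and (x of cylinder in the frame of cylinder_nest between 0.041 and 0.049 m or x of cylinder in the frame of cylinder_nest between -0.049 and -0.041 m) and y of cylinder in the frame of cylinder_nest between -0.004 and 0.004 m and z of cylinder in the frame of cylinder_nest between 0.002 and 0.01 m and linear speed of each of cube_a, cube_b, prism, cylinder below 0.02 m/s and angular speed of each of cube_a, cube_b, prism, cylinder below 0.2 rad/s and angle between each of cube_a, cube_b, prism, cylinder's own z axis and vertical below 0.06 rad and distance of each of tested_cube, tested_prism, tested_cylinder from where it was at the start of the episode below 0.02 m); the robot touches nothing.
It fails at once if a whole specimen is dropped (falls free for more than about 15 mm) ((contact force between cube_a and anything else below 0.05 N and linear speed of cube_a above 0.55 m/s) or (contact force between cube_b and anything else below 0.05 N and linear speed of cube_b above 0.55 m/s) or (contact force between prism and anything else below 0.05 N and linear speed of prism above 0.55 m/s) or (contact force between cylinder and anything else below 0.05 N and linear speed of cylinder above 0.55 m/s)).
It fails at once if a broken piece is moved by more than 20 mm (distance of any of tested_cube, tested_prism, tested_cylinder from where it was at the start of the episode above 0.02 m).
It also fails if it takes over 115 s, if anything falls off the work surface, if the arm or the gripper's body presses on something with over 40 N, if the wrist force passes 120 N, or if a joint passes its speed limit or range.

## Working session

There is one attempt and no reset: what is moved stays moved. The work goes in short steps, Python scripts to look and compute and a tool call to move; the robot and the scene stay as the last step left them, time stands still between calls to the robot, and variables do not carry over. Pictures are saved under pics/ and viewed, about 12 in all and at most 16, crops included, and the job is handed in when it is done.

Besides the shell and the picture viewer there is one more tool, called after "Emit:" as a command line: name --pt "numbers of a row" for each row, then --argument value for the rest. send_rows: Moves the arm, as the interface text tells. Its arguments: {"type":"object","properties":{"deltas":{"type":"array","items":{"type":"array","items":{"type":"number"}}},"squeeze":{"type":"number"}},"required":["deltas"]}

```bash
mkdir -p pics; ls; cat > h.py <<'E'
import numpy as np, cv2
from plant import telemetry, cams, workorder
def snap(n,f):
    d=cams.get_image(n); cv2.imwrite('pics/'+f+'.png',d['pixels'][:,:,::-1]); np.savez('pics/'+f+'.npz',**d); return d
def ray(d,u,v,z):
    K=np.array(d['camera_matrix']);T=np.array(d['camera_from_world'])
    r=np.linalg.inv(K)@[u,v,1]; r=np.array([r[0],-r[1],-r[2]])
    R=T[:3,:3];c=-R.T@T[:3,3];w=R.T@r
    return c+w*(z-c[2])/w[2]
def proj(d,p):
    K=np.array(d['camera_matrix']);T=np.array(d['camera_from_world'])
    q=T[:3,:3]@np.array(p)+T[:3,3]; q=K@[q[0],-q[1],-q[2]]; return q[:2]/q[2]
E
python3 - <<'E'
from h import *
print(telemetry.observe())
for n in ('top','side'):
    d=snap(n,n+'0'); T=d['camera_from_world'];print({k:v for k,v in d.items() if k!='pixels'}, -T[:3,:3].T@T[:3,3])
    cv2.imwrite(f'pics/{n}0b.png',cv2.resize(d['pixels'][:,:,::-1],(800,600),interpolation=cv2.INTER_CUBIC))
E
```

```text
pics
{'clock': 0.0, 'qpos': array([ 1.10547087,  0.61594363, -0.0126311 ,  1.42491365,  0.00811259,
        1.10337511, -0.04040354]), 'joint_velocities': array([-0.00021143,  0.0016927 ,  0.00043582,  0.00109644, -0.00051149,
        0.00139135, -0.00084224]), 'joint_torque': array([-8.56210536e-04, -4.69210875e+01,  2.59022880e-01, -1.71035188e+01,
        1.00434312e-02,  9.71134810e-03, -3.45968408e-05]), 'tool_pos': array([ 0.27581907, -0.58763686,  0.19631748]), 'eef_rot': array([-1.55524499,  1.56820694,  2.02525393]), 'wrist_force': array([ 0.53787638,  0.72623059, -0.24877992]), 'moment': array([ 0.03206791, -0.01670371,  0.05843488]), 'width': 0.08526550868668911}
{'camera_matrix': array([[420.6166422 ,   0.        , 253.4995361 ],
       [  0.        , 420.6166422 , 190.64194735],
       [  0.        ,   0.        ,   1.        ]]), 'camera_from_world': array([[ 1.34223019e-02, -9.99909850e-01, -3.66024415e-04,
        -1.72824133e-02],
       [ 9.78479350e-01,  1.30592467e-02,  2.05931101e-01,
        -4.86463706e-01],
       [-2.05907756e-01, -3.12221673e-03,  9.78566425e-01,
        -1.05380018e+00],
       [ 0.00000000e+00,  0.00000000e+00,  0.00000000e+00,
         1.00000000e+00]])} [ 0.25924103 -0.0142182   1.13138515]
{'camera_matrix': array([[460.98491072,   0.        , 253.31056319],
       [  0.        , 460.98491072, 186.94018191],
       [  0.        ,   0.        ,   1.        ]]), 'camera_from_world': array([[-0.98100655, -0.19393918,  0.00370834,  0.47590169],
       [ 0.11270898, -0.55435057,  0.82461636, -0.08704591],
       [-0.1578697 ,  0.80937201,  0.56568022, -1.25810242],
       [ 0.        ,  0.        ,  0.        ,  1.        ]])} [0.27805728 1.06231491 0.78169833]
```

View pics/top0b.png

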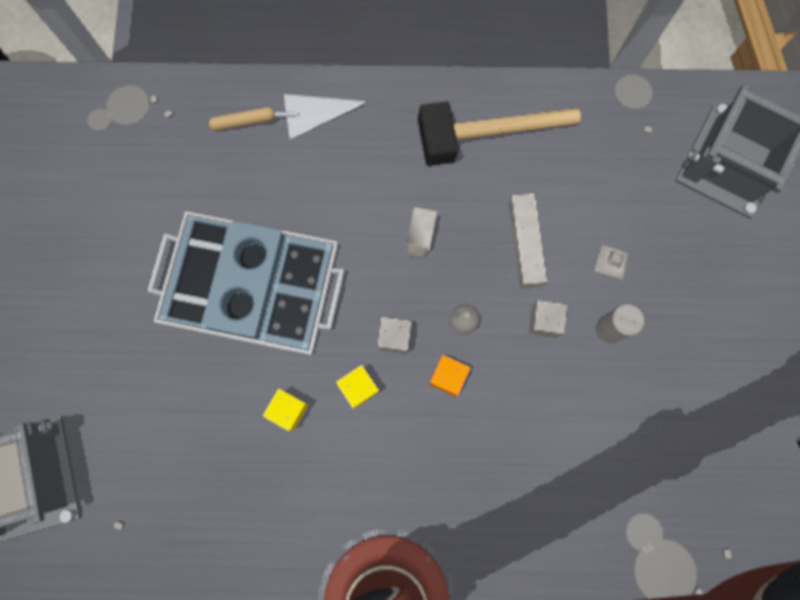

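View pics/side0b.png

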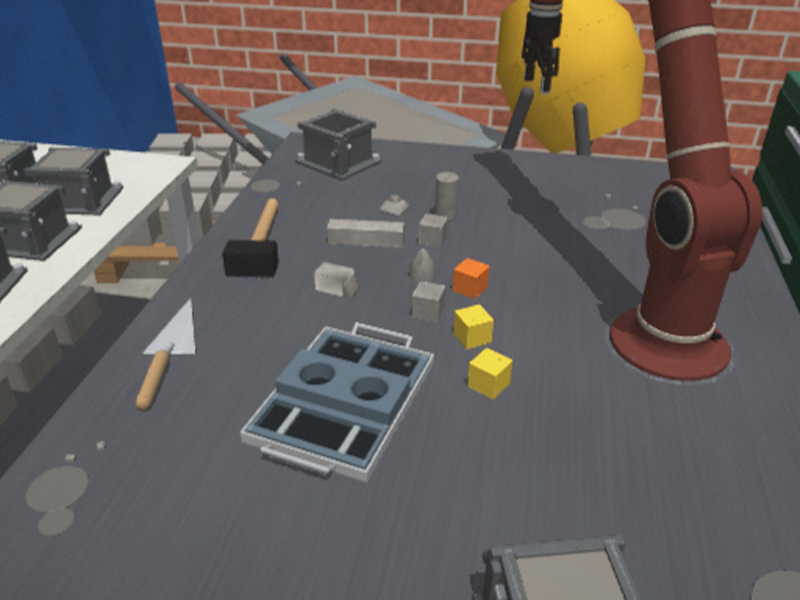

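```bash
cat > fit.py <<'E'
from h import *
from scipy.optimize import minimize
L=lambda f:dict(np.load('pics/'+f+'.npz'))
def box(lx,ly,h,ox=0,oy=0,z=0): return np.array([[ox+a*lx/2,oy+b*ly/2,z+c] for a in(-1,1) for b in(-1,1) for c in(0,h)])
def cyl():
    t=np.linspace(0,6.283,40); return np.array([[r*np.cos(a),r*np.sin(a),z] for r,z in((.021,0),(.025,.006),(.025,.1)) for a in t])
S=8
def sil(d,parts,p):
    m=np.zeros((384,512),np.uint8); c,s=np.cos(p[2]),np.sin(p[2])
    for P in parts:
        q=[proj(d,[p[0]+c*a-s*b,p[1]+s*a+c*b,z+(p[3] if len(p)>3 else 0)]) for a,b,z in P]
        h=cv2.convexHull((np.array(q,np.float32)))
        cv2.fillConvexPoly(m,np.round(h*2**S).astype(np.int32),255,cv2.LINE_AA,S)
    return m.astype(float)/255
def pick(mask,uv):
    n,l=cv2.connectedComponents(mask.astype(np.uint8)); u,v=map(int,np.round(uv)); 
    w=l[v-3:v+4,u-3:u+4]; k=np.bincount(w[w>0]).argmax() if (w>0).any() else 0
    return (l==k).astype(float) if k else mask*0.
def fit(ims,masks,parts,p0,step):
    f=lambda p:sum(np.abs(sil(d,parts,p)-m).sum()/m.sum() for d,m in zip(ims,masks))
    best=None
    for dy in (0,.3,-.3):
        p=np.array(p0,float);p[2]+=dy
        sx=np.vstack([p]+[p+np.eye(len(p))[i]*step[i] for i in range(len(p))])
        r=minimize(f,p,method='Nelder-Mead',options=dict(initial_simplex=sx,xatol=1e-5,fatol=1e-5,maxiter=300))
        if best is None or r.fun<best.fun:best=r
    return best
E
cat > m1.py <<'E'
from fit import *
d,e=L('top0'),L('side0')
def conc(d):
    i=d['pixels'].astype(int); return i
def hs(d): return cv2.cvtColor(d['pixels'],cv2.COLOR_RGB2HSV).astype(int)
for n,uv in (('cubeA',(395,334)),('cyl top',(628,320)),('prism',(528,240)),('bench',(450,450)),('nest',(225,310))):
    u,v=int(uv[0]/1.5625),int(uv[1]/1.5625); print(n,d['pixels'][v,u])
for n,uv in (('cube front',(427,304)),('cube top',(428,288)),('prism front',(365,240)),('cylside',(446,195)),('bench',(430,500)),('nest',(345,405))):
    u,v=int(uv[0]/1.5625),int(uv[1]/1.5625); print(n,e['pixels'][v,u])
E
python3 m1.py
```

```text
cubeA [173 169 164]
cyl top [170 166 161]
prism [193 189 183]
bench [113 115 121]
nest [62 74 80]
cube front [110 106 103]
cube top [153 148 142]
prism front [123 120 115]
cylside [109 107 103]
bench [94 93 99]
nest [69 80 88]
```

```bash
cat > m1.py <<'E'
from fit import *
d,e=L('top0'),L('side0')
k=np.ones((3,3),np.uint8)
def cm(d):
    i=cv2.GaussianBlur(d['pixels'],(3,3),0).astype(int); return ((i[...,0]-i[...,2]>1)&(i[...,0]-i[...,2]<30)&(i.max(2)>60)).astype(np.uint8)
def nm(d):
    i=cv2.GaussianBlur(d['pixels'],(3,3),0).astype(int); m=(i[...,2]-i[...,0]>13).astype(np.uint8)
    n,l,st,c=cv2.connectedComponentsWithStats(m); return m,l,st
for n,uv,P,h,y0 in (('A',(395,334),[box(.05,.05,.05)],.05,0),('B',(550,317),[box(.05,.05,.05)],.05,0),('prism',(529,240),[box(.16,.04,.04)],.04,.1),('cyl',(628,320),[cyl()],.1,0),
   ('t_cube',(612,262),None,.03,0),('t_prism',(423,230),None,.04,0),('t_cyl',(464,318),None,.04,0)):
    p=ray(d,uv[0]/1.5625,uv[1]/1.5625,h)
    if P is None: print(n,'approx',p.round(3));continue
    ms=[pick(cm(d),proj(d,[*p[:2],h])),pick(cm(e),proj(e,[*p[:2],h*.6]))]
    out=[]
    for I,M in (([d],[ms[0]]),([e],[ms[1]]),([d,e],ms)):
        if M[0].sum()<20: out.append('none');continue
        r=fit(I,M,P,[*p[:2],y0],[.01,.01,.15]); out.append((r.x.round(4).tolist(),round(r.fun,3)))
    print(n,[m.sum() for m in ms],out)
tray=[box(.086,.19,.018,0,0)]
p=ray(d,248/1.5625,282/1.5625,.02)
# local x = nest x axis (190 long), local y = along stacking; +y order prism,cyl,cube
P=[box(.19,.086,.018,0,.088),box(.19,.086,.04),box(.19,.086,.016,0,-.088)]
ms=[]
for im in (d,e):
    m,l,st=nm(im); c=proj(im,[*p[:2],.03]); 
    roi=np.zeros_like(m); cv2.circle(roi,tuple(int(v) for v in c),85,1,-1); m=m*roi
    n,l,st,_=cv2.connectedComponentsWithStats(m)
    keep=sum(((l==i) for i in range(1,n) if st[i,4]>60),np.zeros(m.shape,bool))
    cs,_=cv2.findContours(keep.astype(np.uint8),cv2.RETR_EXTERNAL,cv2.CHAIN_APPROX_NONE)
    q=np.zeros_like(m); cv2.drawContours(q,cs,-1,1,-1); ms.append(q.astype(float)); cv2.imwrite(f'pics/nm{len(ms)}.png',q*255)
for I,M in (([d],ms[:1]),([e],ms[1:]),([d,e],ms)):
    r=fit(I,M,P,[*p[:2],-.15,.004],[.01,.01,.1,.004]); print('nest',r.x.round(4),r.fun)
v=np.hstack([np.where(np.repeat(m[...,None],3,2)>0,im['pixels'],im['pixels']//3)[120:300,90:300] if 0 else np.dstack([np.uint8(m*255),np.uint8(sil(im,P,r.x)*255),im['pixels'][...,1]]) for m,im in zip(ms,(d,e))])
np.save('nest.npy',r.x)
cv2.imwrite('pics/nestfit.png',np.hstack([v[100:300,80:280],v[180:380,512+140:512+340]]).repeat(2,0).repeat(2,1)[:, :800])
E
python3 m1.py
```

```text
A [np.float64(409.0), np.float64(739.0)] [([0.428, -0.0084, -0.1197], np.float64(0.149)), ([0.427, -0.0091, -0.0252], np.float64(0.4)), ([0.4276, -0.0085, -0.1043], np.float64(0.56))]
B [np.float64(457.0), np.float64(743.0)] [([0.46, -0.2688, -0.2059], np.float64(0.196)), ([0.4586, -0.2702, 0.0041], np.float64(0.562)), ([0.459, -0.2694, -0.0445], np.float64(0.767))]
prism [np.float64(1017.0), np.float64(796.0)] [([0.601, -0.2391, 0.0793], np.float64(0.142)), ([0.5985, -0.2365, 0.1349], np.float64(0.126)), ([0.5992, -0.2382, 0.105], np.float64(0.278))]
cyl [np.float64(512.0), np.float64(743.0)] [([0.4465, -0.3803, -0.2168], np.float64(0.182)), ([0.4478, -0.3692, -0.3865], np.float64(0.488)), ([0.4475, -0.3794, 0.3393], np.float64(0.702))]
t_cube approx [ 0.559 -0.384  0.03 ]
t_prism approx [ 0.61  -0.056  0.04 ]
t_cyl approx [ 0.456 -0.126  0.04 ]
nest [ 0.526   0.2559 -0.1907 -0.0156] 0.01745872185055519
nest [ 0.5339  0.2052 -0.1897 -0.0366] 0.024154034753166895
nest [ 0.5229  0.2506 -0.1911  0.0006] 0.13942574883572637
```

View pics/nestfit.png

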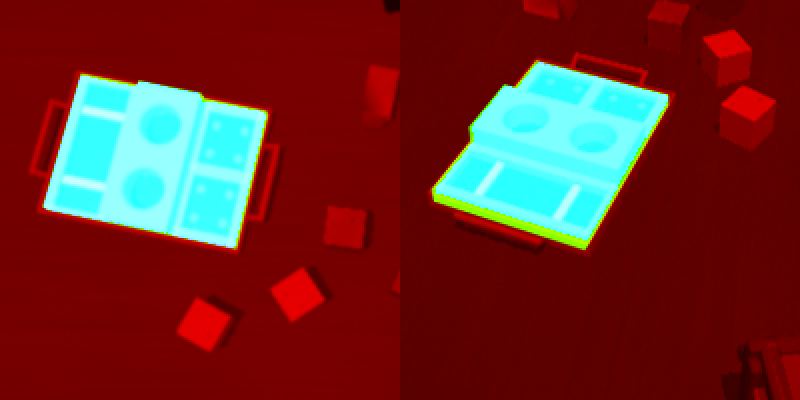

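```bash
cat > m2.py <<'E'
exec(open('m1.py').read().split('for n,uv,P')[0])
g={}
for n,P,p0 in (('A',[box(.05,.05,.05)],[.428,-.0085,-.11]),('B',[box(.05,.05,.05)],[.459,-.269,-.1]),('prism',[box(.16,.04,.04)],[.6,-.238,.1]),('cyl',[cyl()],[.447,-.38,0])):
    out=[];M=[]
    for im in (d,e):
        s=cv2.dilate((sil(im,P,p0)>.1).astype(np.uint8),np.ones((7,7)))
        M.append((cm(im)*s).astype(float))
    for I,Q in (([d],M[:1]),([e],M[1:]),([d,e],M)):
        r=fit(I,Q,P,p0,[.006,.006,.15]); out.append((r.x.round(4).tolist(),round(r.fun,3)))
    print(n,out)
P=[box(.19,.086,.002,0,.088,.016),box(.19,.086,.022,0,0,.018),box(.19,.086,.002,0,-.088,.014)]
ms=[]
for im in (d,e):
    m,l,st=nm(im); c=proj(im,[.523,.25,.03]); roi=np.zeros_like(m); cv2.circle(roi,tuple(int(v) for v in c),85,1,-1); m=m*roi
    n,l,st,_=cv2.connectedComponentsWithStats(m)
    keep=sum(((l==i) for i in range(1,n) if st[i,4]>60),np.zeros(m.shape,bool))
    cs,_=cv2.findContours(keep.astype(np.uint8),cv2.RETR_EXTERNAL,cv2.CHAIN_APPROX_NONE)
    q=np.zeros_like(m); cv2.drawContours(q,cs,-1,1,-1); ms.append(q.astype(float))
for I,M in (([d],ms[:1]),([e],ms[1:]),([d,e],ms)):
  for z in (0,.004):
    r=fit(I,M,P,[.523,.25,-.19],[.01,.01,.1]) if z==0 else fit(I,M,[b+[0,0,z] for b in P],[.523,.25,-.19],[.01,.01,.1]); print('nest z',z,r.x.round(4),round(r.fun,4))
# sockets: dark ellipses, cylinder_nest approx
x=r.x;c,s=np.cos(x[2]),np.sin(x[2])
for n,a,b,z in (('cubeP',.0455,-.088,.05),('cubeM',-.0455,-.088,.05),('prism',0,.088,0),('cylP',.045,0,0),('cylM',-.045,0,0)): print(n,np.round([x[0]+c*a-s*b,x[1]+s*a+c*b],4))
E
python3 m2.py
```

```text
A [([0.4282, -0.0085, -0.1139], np.float64(0.148)), ([0.4272, -0.0091, -0.025], np.float64(0.195)), ([0.4276, -0.0083, -0.065], np.float64(0.356))]
B [([0.4598, -0.269, -0.2218], np.float64(0.197)), ([0.4587, -0.2703, 0.0028], np.float64(0.244)), ([0.4592, -0.2697, -0.0279], np.float64(0.452))]
prism [([0.6016, -0.2395, 0.0877], np.float64(0.142)), ([0.5981, -0.2362, 0.1405], np.float64(0.134)), ([0.5993, -0.2386, 0.1053], np.float64(0.285))]
cyl [([0.4463, -0.38, 0.1137], np.float64(0.183)), ([0.4478, -0.3693, -0.0669], np.float64(0.204)), ([0.4475, -0.3792, -0.3147], np.float64(0.435))]
nest z 0 [ 0.5217  0.2511 -0.1895] 0.0201
nest z 0.004 [ 0.5209  0.2501 -0.19  ] 0.0236
nest z 0 [ 0.5205  0.2509 -0.1863] 0.0193
nest z 0.004 [ 0.5193  0.2549 -0.1839] 0.0255
nest z 0 [ 0.5209  0.251  -0.1871] 0.0417
nest z 0.004 [ 0.5198  0.2524 -0.1883] 0.0687
cubeP [0.5481 0.1575]
cubeM [0.4587 0.1745]
prism [0.5363 0.3389]
cylP [0.5641 0.244 ]
cylM [0.4756 0.2609]
```

```bash
cat > go.py <<'E'
from h import *
from scipy.spatial.transform import Rotation as Ro
import sys
def plan(xyz,yaw,step=3.0):
    """rotate in place to tool-down with jaw axis at yaw (mod pi), then straight translate"""
    o=telemetry.observe(); R=Ro.from_euler('xyz',o['eef_rot']).as_matrix()
    c=[]
    for k in (0,1):
        y=np.array([np.cos(yaw+k*np.pi),np.sin(yaw+k*np.pi),0]);x=np.array([0,0,-1.])
        T=np.column_stack([x,y,np.cross(x,y)]); c.append((Ro.from_matrix(R.T@T).as_rotvec(),T))
    rv,T=min(c,key=lambda a:np.linalg.norm(a[0]))
    t=T.T@(np.array(xyz)-o['tool_pos'])*100
    n=int(np.ceil(np.linalg.norm(rv)/.1)); m=max(1,int(np.ceil(np.linalg.norm(t)/step)))
    print('t',round(o['clock'],2),'pos',o['tool_pos'].round(4),'F',o['wrist_force'].round(1),'w',round(o['width'],4),'q7',o['qpos'].round(2))
    print('rot %d x'%n,(rv/max(n,1)).round(3).tolist(),'| total cm',t.round(2).tolist(),'| %d x'%m,(t/m).round(2).tolist())
    return T
if __name__=='__main__':
    a=list(map(float,sys.argv[1:])); plan(a[:3],a[3],*(a[4:]))
E
python3 go.py .599 -.2385 .2 1.68
```

```text
t 0.1 pos [ 0.2759 -0.5877  0.1965] F [-0.2  0.6  0.1] w 0.0852 q7 [ 1.11  0.62 -0.01  1.42  0.01  1.1  -0.04]
rot 4 x [0.082, 0.0, 0.001] | total cm [-0.35, -31.19, -35.93] | 16 x [-0.02, -1.95, -2.25]
```

Emit:
send_rows --pt "0 0 0 0.082 0 0 -1" --pt "0 0 0 0.082 0 0 -1" --pt "0 0 0 0.082 0 0 -1" --pt "0 0 0 0.082 0 0 -1" --pt "0 -1.95 -2.25 0 0 0 -1" --pt "0 -1.95 -2.25 0 0 0 -1" --pt "0 -1.95 -2.25 0 0 0 -1" --pt "0 -1.95 -2.25 0 0 0 -1" --pt "0 -1.95 -2.25 0 0 0 -1" --pt "0 -1.95 -2.25 0 0 0 -1" --pt "0 -1.95 -2.25 0 0 0 -1" --pt "0 -1.95 -2.25 0 0 0 -1" --pt "0 -1.95 -2.25 0 0 0 -1" --pt "0 -1.95 -2.25 0 0 0 -1" --pt "0 -1.95 -2.25 0 0 0 -1" --pt "0 -1.95 -2.25 0 0 0 -1" --pt "0 -1.95 -2.25 0 0 0 -1" --pt "0 -1.95 -2.25 0 0 0 -1" --pt "0 -1.95 -2.25 0 0 0 -1" --pt "0 -1.95 -2.25 0 0 0 -1" --squeeze 50

```text
clock: 2.1
tool_pos: [0.5998, -0.2373, 0.1969]
eef_rot: [-0.491, 1.569, 2.761]
wrist_force: [0.0, -0.3, 0.1]
width: 0.0852
```

```bash
python3 go.py .599 -.2385 .08 1.68; python3 -c "
from h import *
d=snap('wrist','w1');T=d['camera_from_world'];print(d['camera_matrix'],-T[:3,:3].T@T[:3,3],T[:3,:3].round(3))"
```

```text
t 2.1 pos [ 0.5998 -0.2373  0.1969] F [ 0.  -0.3  0.1] w 0.0852 q7 [ 0.31  0.61  0.06  1.44 -0.04  1.1  -1.09]
rot 1 x [0.002, 0.001, 0.001] | total cm [11.69, 0.11, 0.09] | 4 x [2.92, 0.03, 0.02]
[[345.32156905   0.         253.83894961]
 [  0.         345.32156905 191.80644911]
 [  0.           0.           1.        ]] [ 0.68328896 -0.22845128  0.37377996] [[ 0.111 -0.994 -0.001]
 [ 0.938  0.106 -0.329]
 [ 0.327  0.036  0.944]]
```

View pics/w1.png

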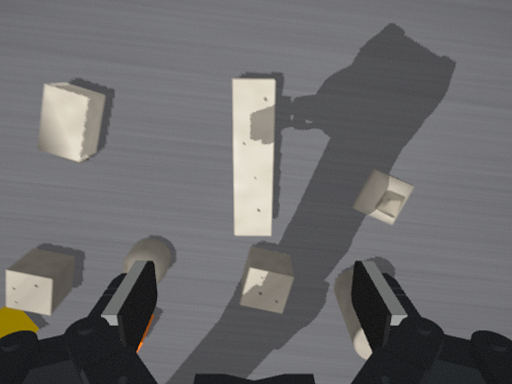

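```bash
cat > m3.py <<'E'
exec(open('m1.py').read().split('for n,uv,P')[0])
w=L('w1')
c=[ray(w,*q,.04)[:2] for q in ((233,79),(275,79),(272,235),(235,235))]
c=np.array(c);print(c.round(4),c.mean(0).round(4)); print('len',np.linalg.norm(c[0]-c[3]),np.linalg.norm(c[1]-c[2]),'wid',np.linalg.norm(c[0]-c[1]),np.linalg.norm(c[2]-c[3]))
a=(c[0]+c[1]-c[2]-c[3]);print('yaw',np.arctan2(a[1],a[0]))
for n,P,p0 in (('prism',[box(.16,.04,.04)],[.6,-.2385,.1]),('A',[box(.05,.05,.05)],[.428,-.0085,-.11]),('B',[box(.05,.05,.05)],[.459,-.269,-.2])):
    s=cv2.dilate((sil(w,P,p0)>.1).astype(np.uint8),np.ones((11,11))); i=w['pixels'].astype(int)
    m=((i[...,0]-i[...,2]>1)&(i[...,0]-i[...,2]<40)*s>0)*s.astype(float)
    r=fit([w],[m],P,p0,[.006,.006,.1]); print(n,r.x.round(4),r.fun)
E
python3 m3.py
```

```text
[[ 0.6746 -0.2098]
 [ 0.6789 -0.2481]
 [ 0.5212 -0.2658]
 [ 0.5168 -0.2265]] [ 0.5979 -0.2376]
len 0.15874552303870965 0.15872223196922855 wid 0.03859680089542679 0.039598409352080484
yaw 0.10836745460506222
prism [ 0.5976 -0.2367  0.103 ] 0.021398492422716964
A [ 0.4252 -0.0054 -0.1597] 0.04580911626322624
B [ 0.4572 -0.267  -0.1186] 0.03899938872431467
```

```bash
python3 go.py .598 -.237 .006 1.676
```

```text
t 2.15 pos [ 0.6045 -0.2299  0.1966] F [3.8 3.8 0.6] w 0.0852 q7 [ 0.31  0.61  0.05  1.44 -0.04  1.09 -1.09]
rot 1 x [0.015, -0.004, 0.006] | total cm [19.06, 0.64, 0.72] | 7 x [2.72, 0.09, 0.1]
```

Emit:
send_rows --pt "0 0 0 0 0 0 -1" --pt "0 0 0 0 0 0 -1" --pt "0 0 0 0 0 0 -1"

```text
clock: 2.45
tool_pos: [0.5981, -0.2404, 0.1974]
eef_rot: [0.605, 1.569, -2.429]
wrist_force: [0.5, -0.3, -0.5]
width: 0.0855
```

```bash
python3 go.py .598 -.237 .006 1.676 2.0
```

```text
t 2.45 pos [ 0.5981 -0.2404  0.1974] F [ 0.5 -0.3 -0.5] w 0.0855 q7 [ 0.31  0.61  0.06  1.44 -0.03  1.1  -1.08]
rot 1 x [0.003, 0.001, -0.001] | total cm [19.14, -0.34, -0.02] | 10 x [1.91, -0.03, -0.0]
```

Emit:
send_rows --pt "1 0 0 0 0 0 -1" --pt "2 0 0 0 0 0 -1" --pt "2.5 0 0 0 0 0 -1" --pt "2.5 0 0 0 0 0 -1" --pt "2 0 0 0 0 0 -1" --pt "1 -0.1 0 0 0 0 -1" --pt "0.5 0 0 0 0 0 -1" --pt "0 0 0 0 0 0 -1" --pt "0 0 0 0 0 0 -1"

```text
clock: 3.35
tool_pos: [0.6, -0.238, 0.0835]
eef_rot: [2.665, 1.569, -0.366]
wrist_force: [0.9, -0.3, -0.3]
width: 0.0854
```

```bash
python3 go.py .598 -.237 .006 1.676 2.0
```

```text
t 3.35 pos [ 0.6    -0.238   0.0835] F [ 0.9 -0.3 -0.3] w 0.0854 q7 [ 0.32  0.72  0.05  1.57 -0.04  0.85 -1.08]
rot 1 x [0.005, -0.002, -0.001] | total cm [7.75, -0.12, 0.19] | 4 x [1.94, -0.03, 0.05]
```

Emit:
send_rows --pt "1.5 -0.1 0.1 0 0 0 -1" --pt "2 0 0 0 0 0 -1" --pt "2 0 0 0 0 0 -1" --pt "1.25 0 0 0 0 0 -1" --pt "0.6 0 0 0 0 0 -1" --pt "0.4 0 0 0 0 0 -1" --pt "0 0 0 0 0 0 -1" --pt "0 0 0 0 0 0 0" --pt "0 0 0 0 0 0 0.5" --pt "0 0 0 0 0 0 1" --pt "0 0 0 0 0 0 1" --pt "0 0 0 0 0 0 1" --pt "0 0 0 0 0 0 1" --pt "0 0 0 0 0 0 1"

```text
clock: 4.75
tool_pos: [0.5996, -0.2367, 0.0064]
eef_rot: [2.864, 1.568, -0.166]
wrist_force: [0.4, 0.7, 5.6]
width: 0.0003
```

```bash
python3 go.py .598 -.237 .12 1.676 2.0
```

```text
t 4.75 pos [ 0.5996 -0.2367  0.0064] F [0.4 0.7 5.6] w 0.0003 q7 [ 0.32  0.82  0.04  1.62 -0.05  0.7  -1.08]
rot 1 x [0.006, -0.003, -0.001] | total cm [-11.36, 0.02, 0.16] | 6 x [-1.89, 0.0, 0.03]
```

```bash
python3 -c "
from h import *
a=snap('wrist','w2')['pixels'];b=snap('side','s2')['pixels']
cv2.imwrite('pics/ws2.png',np.hstack([cv2.resize(a,(512,384))[:,:400],cv2.resize(b[60:252,130:330],(400,384))])[:,:,::-1])"
```

```text
(no output)
```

View pics/ws2.png

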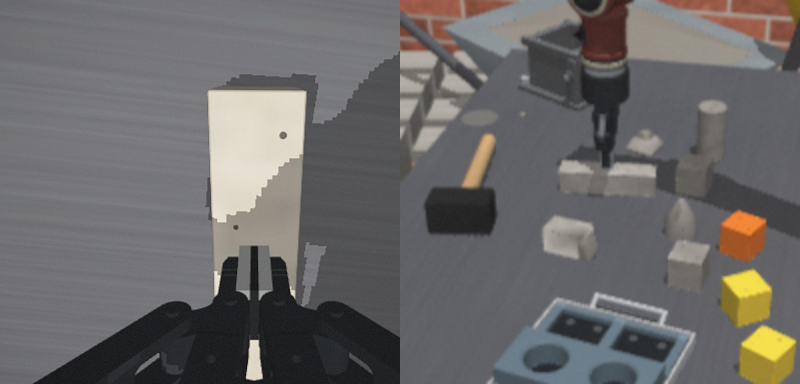

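```bash
python3 -c "
from fit import *
w,s=L('w2'),L('s2'); o=telemetry.observe();print(o['tool_pos'],o['wrist_force'],o['width'])
print('proj tcp',proj(w,o['tool_pos']),proj(s,o['tool_pos']),'tcp+33',proj(w,o['tool_pos']+[0,0,.034]),proj(s,o['tool_pos']+[0,0,.034]))
T=w['camera_from_world'];print('cam',-T[:3,:3].T@T[:3,3])
for z in (.006,.04,.05): print(z,ray(w,254,247,z),ray(s,233,142,z))
print('prism end wrist', [ray(w,*q,.04).round(4) for q in ((209,91),(306,91))])
"
```

```text
[ 0.59956471 -0.23665971  0.00641588] [-0.15169681  0.27441413  5.8864922 ] 0.00022022137366319163
proj tcp [253.31180894 229.26163529] [233.45681285 151.92853934] tcp+33 [253.23451073 260.1730549 ] [233.24403587 142.99094874]
cam [ 0.68235095 -0.22760283  0.18361741]
0.006 [ 0.58826851 -0.23831967  0.006     ] [ 0.61693557 -0.30366578  0.006     ]
0.04 [ 0.60627802 -0.23626822  0.04      ] [ 0.60208203 -0.24379283  0.04      ]
0.05 [ 0.61157494 -0.23566486  0.05      ] [ 0.59771335 -0.22618315  0.05      ]
prism end wrist [array([ 0.6736, -0.2106,  0.04  ]), array([ 0.6779, -0.2491,  0.04  ])]
```

Emit:
send_rows --pt "-0.5 0 0 0 0 0 1" --pt "-1 0 0 0 0 0 1" --pt "-1 0 0 0 0 0 0" --pt "0 0 0.1 0 0 0 -1" --pt "0 0 0 0 0 0 -1" --pt "0 0 0 0 0 0 -1" --pt "0 0 0 0 0 0 -1" --pt "0 0 0 0 0 0 -1"

```text
clock: 5.65
tool_pos: [0.597, -0.2366, 0.0296]
eef_rot: [-0.576, 1.57, 2.677]
wrist_force: [-0.2, -0.2, -0.1]
width: 0.0847
```

```bash
python3 go.py .598 -.237 -.027 1.676 2.0
```

```text
t 5.65 pos [ 0.597  -0.2366  0.0296] F [-0.2 -0.2 -0.1] w 0.0847 q7 [ 0.32  0.79  0.04  1.61 -0.04  0.74 -1.08]
rot 1 x [0.006, 0.001, 0.0] | total cm [5.66, 0.05, -0.1] | 3 x [1.89, 0.02, -0.03]
```

Emit:
send_rows --pt "1 0 -0.1 0 0 0 -1" --pt "1.5 0 0 0 0 0 -1" --pt "1.5 0 0 0 0 0 -1" --pt "1 0 0 0 0 0 -1" --pt "0.6 0 0 0 0 0 -1" --pt "0 0 0 0 0 0 -1" --pt "0 0 0 0 0 0 0" --pt "0 0 0 0 0 0 1" --pt "0 0 0 0 0 0 1" --pt "0 0 0 0 0 0 1" --pt "0 0 0 0 0 0 1" --pt "0 0 0 0 0 0 1"

```text
clock: 6.85
tool_pos: [0.5989, -0.2374, -0.0251]
eef_rot: [2.441, 1.569, -0.59]
wrist_force: [0.2, -1.0, 4.0]
width: 0.0393
```

```bash
python3 go.py .598 -.237 .12 1.676 2.0
```

```text
t 6.85 pos [ 0.5989 -0.2374 -0.0251] F [ 0.2 -1.   4. ] w 0.0393 q7 [ 0.32  0.87  0.04  1.63 -0.05  0.64 -1.08]
rot 1 x [0.005, -0.002, -0.001] | total cm [-14.51, -0.05, 0.09] | 8 x [-1.81, -0.01, 0.01]
```

Emit:
send_rows --pt "-0.5 0 0 0 0 0 1" --pt "-1 0 0 0 0 0 1" --pt "-1.5 0 0 0 0 0 1" --pt "-2 0 0 0 0 0 1" --pt "-2.5 0 0 0 0 0 1" --pt "-2 0 0 0 0 0 1" --pt "-1 0 0 0 0 0 1" --pt "0 0 0 0 0 0 1" --pt "0 0 0 0 0 0 1"

```text
clock: 7.75
tool_pos: [0.5973, -0.2361, 0.0783]
eef_rot: [-0.565, 1.569, 2.687]
wrist_force: [0.2, -0.6, -6.2]
width: 0.0394
```

```bash
python3 go.py .5363 .3389 .08 1.384 3.0
```

```text
t 7.75 pos [ 0.5973 -0.2361  0.0783] F [ 0.2 -0.6 -6.2] w 0.0394 q7 [ 0.32  0.73  0.05  1.58 -0.04  0.84 -1.08]
rot 3 x [0.099, 0.001, 0.0] | total cm [-0.17, -55.36, 16.68] | 20 x [-0.01, -2.77, 0.83]
```

Emit:
send_rows --pt "0 0 0 0.1 0 0 1" --pt "0 0 0 0.1 0 0 1" --pt "0 0 0 0.097 0 0 1" --pt "0 -1.38 0.42 0 0 0 1" --pt "0 -2.77 0.83 0 0 0 1" --pt "0 -2.77 0.83 0 0 0 1" --pt "0 -2.77 0.83 0 0 0 1" --pt "0 -2.77 0.83 0 0 0 1" --pt "0 -2.77 0.83 0 0 0 1" --pt "0 -2.77 0.83 0 0 0 1" --pt "0 -2.77 0.83 0 0 0 1" --pt "0 -2.77 0.83 0 0 0 1" --pt "0 -2.77 0.83 0 0 0 1" --pt "0 -2.77 0.83 0 0 0 1" --pt "0 -2.77 0.83 0 0 0 1" --pt "0 -2.77 0.83 0 0 0 1" --pt "0 -2.77 0.83 0 0 0 1" --pt "0 -2.77 0.83 0 0 0 1" --pt "0 -2.77 0.83 0 0 0 1"

```text
clock: 9.65
tool_pos: [0.5491, 0.2115, 0.0782]
eef_rot: [0.103, 1.568, 3.062]
wrist_force: [0.3, -0.5, -5.6]
width: 0.0393
```

Emit:
send_rows --pt "0 -2.77 0.83 0 0 0 1" --pt "0 -2.77 0.83 0 0 0 1" --pt "0 -2.4 0.72 0 0 0 1" --pt "0 -1.5 0.46 0 0 0 1" --pt "0 -0.7 0.2 0 0 0 1" --pt "0 0 0 0 0 0 1" --pt "0 0 0 0 0 0 1" --pt "0 0 0 0 0 0 1" --pt "0 0 0 0 0 0 1"

```text
clock: 10.55
tool_pos: [0.5407, 0.3126, 0.0792]
eef_rot: [1.986, 1.57, -1.345]
wrist_force: [-0.5, -0.0, -6.3]
width: 0.0391
```

```bash
python3 go.py .5363 .3389 .02 1.384 2.0;python3 -c "
from h import *
a=snap('wrist','w3')"
```

```text
t 10.55 pos [0.5407 0.3126 0.0792] F [-0.5 -0.  -6.3] w 0.0391 q7 [-0.68  0.71  0.2   1.64 -0.18  0.81 -2.16]
rot 1 x [-0.002, -0.0, -0.001] | total cm [5.92, -2.5, 0.92] | 4 x [1.48, -0.63, 0.23]
```

View pics/w3.png

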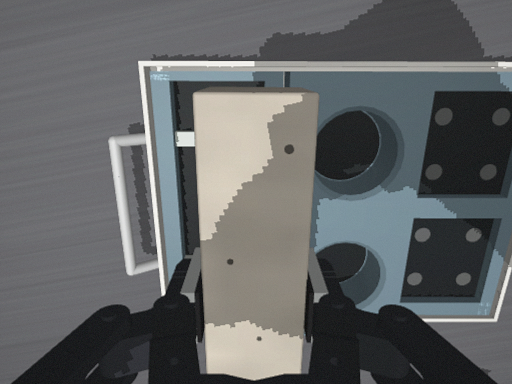

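```bash
python3 -c "
from fit import *
w=L('w3')
x,y,t=.5209,.251,-.1871;c,s=np.cos(t),np.sin(t)
P=lambda a,b,z:proj(w,[x+c*a-s*b,y+s*a+c*b,z]).round(1)
for a in (.045,-.045):
  th=np.linspace(0,6.28,60);q=np.array([P(a+.0275*np.cos(k),.0275*np.sin(k),.04) for k in th]);print('socket',q.min(0),q.max(0))
for a in (.0455,-.0455):
  print('bay rim',[P(a+i*.0375,-.088+j*.033,.016).tolist() for i in(1,-1) for j in(1,-1)],'floor',[P(a+i*.0375,-.088+j*.033,.008).tolist() for i in(1,-1) for j in(1,-1)])
print('trough',P(.089,.088+.031,.018)); print('nest corner',P(.095,.131,.018),P(-.095,-.131,.016))
i=cv2.cvtColor(w['pixels'],cv2.COLOR_RGB2BGR)[40:340,100:512]; cv2.imwrite('pics/w3c.png',cv2.resize(i,(800,582),interpolation=cv2.INTER_CUBIC))
"
```

```text
socket [310.6 105.5] [397.4 190.8]
socket [303.9 238.4] [380.5 304.7]
bay rim [[432.0, 86.0], [531.2, 85.9], [414.9, 192.4], [504.5, 192.3]] floor [[426.3, 85.5], [522.3, 85.4], [410.2, 188.9], [497.2, 188.8]]
bay rim [[411.6, 212.5], [499.4, 212.4], [398.1, 296.8], [478.2, 296.7]] floor [[407.2, 208.5], [492.5, 208.4], [394.3, 291.0], [472.4, 290.9]]
trough [169.1  76.7]
nest corner [149.9  67. ] [487.2 308.9]
```

View pics/w3c.png

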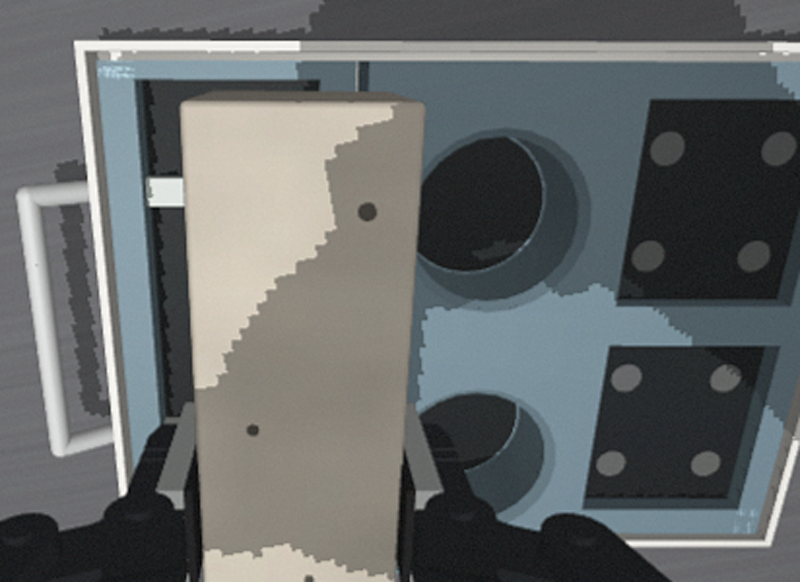

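```bash
cat > m4.py <<'E'
from fit import *
from scipy.optimize import least_squares
w=L('w3'); u=lambda q:np.array([100+q[0]/1.942,40+q[1]/1.94])
F=[((.083,-.055,.016),(650,100)),((.008,-.055,.016),(617,302)),((-.008,-.055,.016),(610,346)),((-.083,-.055,.016),(585,507)),((-.083,-.121,.016),(738,508)),((-.008,-.121,.016),(778,346)),((.089,.119,.018),(143,80))]
def res(p,full=False):
    c,s=np.cos(p[2]),np.sin(p[2])
    return np.concatenate([proj(w,[p[0]+c*a-s*b,p[1]+s*a+c*b,z])-u(q) for (a,b,z),q in F])
for z in (0,.002,.004):
    G=F; F=[((a,b,h+z),q) for (a,b,h),q in G]
    r=least_squares(res,[.52,.25,-.187]);print(z,r.x.round(4),r.cost.round(1));F=G
o=telemetry.observe();print(o['tool_pos'])
a,b=ray(w,193.7,92,.1443),ray(w,319.4,92,.1443);m=(a+b)/2;print('prism end',a,b,np.linalg.norm(a-b),'centre',m[:2]-.08*np.array([np.cos(-.187),np.sin(-.187)]))
E
python3 m4.py
```

```text
0 [ 0.5168  0.2492 -0.1917] 4.5
0.002 [ 0.5175  0.25   -0.1915] 6.5
0.004 [ 0.5182  0.2507 -0.1913] 17.5
[0.54056645 0.31301046 0.07916054]
prism end [0.62069482 0.31590986 0.1443    ] [0.61337893 0.27742563 0.1443    ] 0.039173441553797324 centre [0.53843156 0.31154071]
```

```bash
python3 go.py .5364 .3375 .0 1.381 2.0
```

```text
t 10.6 pos [0.5406 0.313  0.0792] F [-0.6  0.2 -5.7] w 0.0391 q7 [-0.68  0.71  0.2   1.64 -0.18  0.81 -2.16]
rot 1 x [0.002, -0.0, -0.001] | total cm [7.92, -2.33, 0.87] | 5 x [1.58, -0.47, 0.17]
```

Emit:
send_rows --pt "0 -0.8 0.3 0 0 0 1" --pt "0 -0.9 0.35 0 0 0 1" --pt "0 -0.63 0.22 0 0 0 1" --pt "0.5 0 0 0 0 0 1" --pt "1 0 0 0 0 0 1" --pt "1.5 0 0 0 0 0 1" --pt "1.5 0 0 0 0 0 1" --pt "1.5 0 0 0 0 0 1" --pt "1 0 0 0 0 0 1" --pt "0.5 0 0 0 0 0 1" --pt "0 0 0 0 0 0 1" --pt "0 0 0 0 0 0 1"

```text
clock: 11.8
tool_pos: [0.5364, 0.3391, 0.0044]
eef_rot: [-2.387, 1.57, 0.569]
wrist_force: [0.3, -0.6, -5.1]
width: 0.0391
```

```bash
python3 go.py .5364 .3375 -.01 1.381 2.0
```

```text
t 11.8 pos [0.5364 0.3391 0.0044] F [ 0.3 -0.6 -5.1] w 0.0391 q7 [-0.7   0.82  0.17  1.65 -0.2   0.69 -2.18]
rot 1 x [0.004, -0.001, 0.001] | total cm [1.44, 0.16, -0.03] | 1 x [1.44, 0.16, -0.03]
```

Emit:
send_rows --pt "0.4 0.1 0 0 0 0 1" --pt "0.4 0 0 0 0 0 1" --pt "0.3 0 0 0 0 0 1" --pt "0.2 0 0 0 0 0 1" --pt "0 0 0 0 0 0 1"

```text
clock: 12.3
tool_pos: [0.5354, 0.3378, -0.0094]
eef_rot: [0.623, 1.57, -2.705]
wrist_force: [-0.4, -0.1, -6.3]
width: 0.0393
```

Emit:
send_rows --pt "0.2 0 0 0 0 0 1" --pt "0.1 0 0 0 0 0 1" --pt "0 0 0 0 0 0 1"

```text
clock: 12.6
tool_pos: [0.5359, 0.3381, -0.01]
eef_rot: [-1.938, 1.57, 1.017]
wrist_force: [-3.3, -1.2, 5.6]
width: 0.0393
```

Emit:
send_rows --pt "0 0 0 0 0 0 0" --pt "0 0 0 0 0 0 -0.1" --pt "0 0 0 0 0 0 -0.15" --pt "0 0 0 0 0 0 -0.15" --pt "0 0 0 0 0 0 -0.15" --pt "-0.3 0 0 0 0 0 -0.15"

```text
clock: 13.2
tool_pos: [0.5354, 0.3377, -0.0093]
eef_rot: [0.726, 1.57, -2.602]
wrist_force: [-0.5, 0.2, -0.2]
width: 0.0492
```

Emit:
send_rows --pt "-1 0 0 0 0 0 -0.15" --pt "-2 0 0 0 0 0 -0.15" --pt "-3 0 0 0 0 0 -0.5" --pt "-3 0 0 0 0 0 -1" --pt "-1.5 0 0 0 0 0 -1" --pt "0 0 0 0 0 0 -1"

```text
clock: 13.8
tool_pos: [0.5378, 0.339, 0.0998]
eef_rot: [-2.383, 1.563, 0.573]
wrist_force: [1.1, -0.3, -0.0]
width: 0.0854
```

Emit:
send_rows --pt "0 0 0 -0.115 0 0 -1" --pt "0 0 0 -0.115 0 0 -1" --pt "0 0 0 -0.115 0 0 -1" --pt "0 0 0 -0.115 0 0 -1" --pt "0 0 0 -0.115 0 0 -1" --pt "0 0 0 -0.115 0 0 -1" --pt "0 0 0 -0.115 0 0 -1" --pt "0 0 0 -0.115 0 0 -1" --pt "0 0 0 -0.115 0 0 -1" --pt "0 0 0 -0.115 0 0 -1" --pt "0 0 0 -0.115 0 0 -1" --pt "0 0 0 -0.115 0 0 -1" --pt "0 0 0 -0.115 0 0 -1" --pt "0 0 0 -0.115 0 0 -1" --pt "0 0 0 0 0 0 -1" --pt "0 0 0 0 0 0 -1"

```text
clock: 15.4
tool_pos: [0.5353, 0.3375, 0.0953]
eef_rot: [-1.021, 1.569, -2.741]
wrist_force: [-0.1, 1.0, -0.4]
width: 0.0853
```

```bash
EX=1 python3 go.py .427 -.0075 .1 -.14
```

```text
t 15.4 pos [0.5353 0.3375 0.0953] F [-0.1  1.  -0.4] w 0.0853 q7 [-0.45  0.7  -0.25  1.59  0.21  0.88 -0.93]
rot 1 x [-0.01, 0.001, 0.001] | total cm [-0.47, -5.91, 35.67] | 13 x [-0.04, -0.45, 2.74]
```

Emit:
send_rows --pt "0 -0.23 1.37 -0.01 0 0 -1" --pt "0 -0.45 2.74 0 0 0 -1" --pt "0 -0.45 2.74 0 0 0 -1" --pt "0 -0.45 2.74 0 0 0 -1" --pt "0 -0.45 2.74 0 0 0 -1" --pt "0 -0.45 2.74 0 0 0 -1" --pt "0 -0.45 2.74 0 0 0 -1" --pt "0 -0.45 2.74 0 0 0 -1" --pt "0 -0.45 2.74 0 0 0 -1" --pt "0 -0.45 2.74 0 0 0 -1" --pt "0 -0.45 2.74 0 0 0 -1" --pt "0 -0.45 2.74 0 0 0 -1" --pt "0 -0.45 2.74 0 0 0 -1" --pt "0 -0.2 0.9 0 0 0 -1" --pt "0 -0.1 0.5 0 0 0 -1" --pt "0 0 0 0 0 0 -1" --pt "0 0 0 0 0 0 -1" --pt "0 0 0 0 0 0 -1"

```text
clock: 17.2
tool_pos: [0.4287, -0.0057, 0.0961]
eef_rot: [2.596, 1.57, 0.89]
wrist_force: [-0.5, -0.1, 0.1]
width: 0.0855
```

```bash
EX=1 python3 go.py .427 -.0075 -.022 -.14; python3 - <<'E'
from fit import *
w=snap('wrist','w4');t=snap('top','t4'); cv2.imwrite('pics/wt4.png',np.hstack([w['pixels'][:,56:456],cv2.resize(t['pixels'][120:240,90:215],(400,384),interpolation=cv2.INTER_CUBIC)])[:,:,::-1])
E
```

```text
t 17.2 pos [ 0.4287 -0.0057  0.0961] F [-0.5 -0.1  0.1] w 0.0855 q7 [ 0.18  0.45 -0.29  2.15  0.24  0.57 -0.42]
rot 1 x [0.005, -0.001, -0.001] | total cm [11.81, -0.14, 0.2] | 4 x [2.95, -0.04, 0.05]
```

View pics/wt4.png

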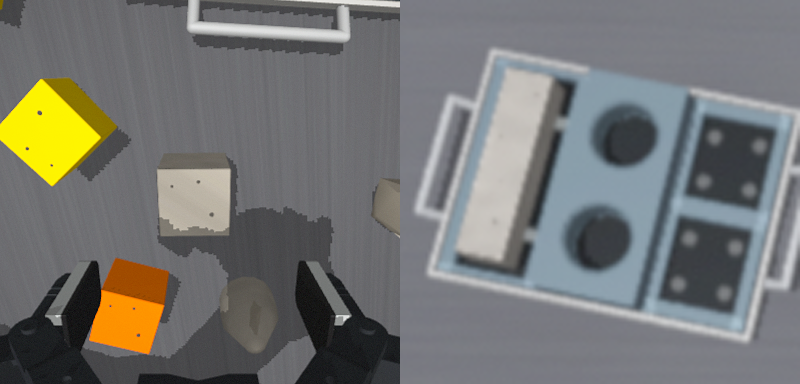

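```bash
python3 - <<'E'
from fit import *
w=L('w4'); i=w['pixels'].astype(int); p=telemetry.observe()['tool_pos']
print(p,proj(w,[p[0],p[1],.05]))
P=[box(.05,.05,.05)];p0=[.427,-.0075,-.14]
s=cv2.dilate((sil(w,P,p0)>.1).astype(np.uint8),np.ones((11,11)))
m=(i[...,0]-i[...,2]>1)*s.astype(float)
r=fit([w],[m],P,p0,[.006,.006,.1]); print(r.x.round(4),r.fun)
q=[(158,168),(229,168),(229,235),(158,235)]
c=np.array([ray(w,a+56,b,.05)[:2] for a,b in q]);print(c.mean(0),np.linalg.norm(c-np.roll(c,1,0),axis=1)); a=c[1]-c[0]+c[2]-c[3];print(np.arctan2(a[1],a[0]))
for n,uv in(('tcyl',(305,330)),('orange',(185,330))): print(n,ray(w,*uv,.03))
E
```

```text
[ 0.42845235 -0.0061291   0.09604514] [254.66960782 201.78351936]
[ 0.4251 -0.0069 -0.1174] 0.035976299716627046
[ 0.42482974 -0.00627415] [0.0495218  0.04741761 0.04951984 0.05074527]
-0.13454230396484465
tcyl [ 0.45488666 -0.13697897  0.03      ]
orange [ 0.35205378 -0.12301109  0.03      ]
```

Emit:
send_rows --pt "1 -0.1 0.1 0 0 0 -1" --pt "2 -0.1 0 0 0 0 -1" --pt "2.5 0 0 0 0 0 -1" --pt "2.5 0 0 0 0 0 -1" --pt "2 0 0 0 0 0 -1" --pt "1 0 0 0 0 0 -1" --pt "0.6 0 0 0 0 0 -1" --pt "0 0 0 0 0 0 -1" --pt "0 0 0 0 0 0 -0.3" --pt "0 0 0 0 0 0 1" --pt "0 0 0 0 0 0 1" --pt "0 0 0 0 0 0 1" --pt "0 0 0 0 0 0 1" --pt "0 0 0 0 0 0 1"

```text
clock: 18.7
tool_pos: [0.4265, -0.0078, -0.0191]
eef_rot: [1.692, 1.569, -0.016]
wrist_force: [-1.0, 0.1, 6.1]
width: 0.0496
```

Emit:
send_rows --pt "-0.5 0 0 0 0 0 1" --pt "-1 0 0 0 0 0 1" --pt "-1.5 0 0 0 0 0 1" --pt "-2 0 0 0 0 0 1" --pt "-2 0 0 0 0 0 1" --pt "-1 0 0 0 0 0 1" --pt "0 0 0 0 0 0 1" --pt "0 0 0 0 0 0 1"

```text
clock: 19.5
tool_pos: [0.4256, -0.008, 0.0599]
eef_rot: [-1.297, 1.57, -3.005]
wrist_force: [0.6, 0.3, -3.6]
width: 0.0497
```

```bash
python3 - <<'E'
import numpy as np
x,y,t=.519,.251,-.190;c,s=np.cos(t),np.sin(t)
for n,a,b in (('cubeP',.0455,-.088),('cubeM',-.0455,-.088),('cylP',.045,0),('cylM',-.045,0)): print(n,np.round([x+c*a-s*b,y+s*a+c*b],4))
E
EX=1 python3 go.py .547 .156 .06 -.19;EX=1 python3 go.py .4577 .1732 .06 -.19
```

```text
cubeP [0.5471 0.156 ]
cubeM [0.4577 0.1732]
cylP [0.5632 0.2425]
cylM [0.4748 0.2595]
t 19.5 pos [ 0.4256 -0.008   0.0599] F [ 0.6  0.3 -3.6] w 0.0497 q7 [ 0.15  0.52 -0.26  2.19  0.29  0.46 -0.47]
rot 1 x [0.053, 0.0, 0.0] | total cm [-0.01, 8.82, -18.4] | 7 x [-0.0, 1.26, -2.63]
t 19.5 pos [ 0.4256 -0.008   0.0599] F [ 0.6  0.3 -3.6] w 0.0497 q7 [ 0.15  0.52 -0.26  2.19  0.29  0.46 -0.47]
rot 1 x [0.053, 0.0, 0.0] | total cm [-0.01, -0.27, -18.4] | 7 x [-0.0, -0.04, -2.63]
```

Emit:
send_rows --pt "0 0 -1.3 0.053 0 0 1" --pt "0 0 -2.63 0 0 0 1" --pt "0 0 -2.63 0 0 0 1" --pt "0 0 -2.63 0 0 0 1" --pt "0 -0.1 -2.63 0 0 0 1" --pt "0 -0.1 -2.63 0 0 0 1" --pt "0 -0.1 -2.1 0 0 0 1" --pt "0 0 -1.2 0 0 0 1" --pt "0 0 -0.6 0 0 0 1" --pt "0 0 0 0 0 0 1" --pt "0 0 0 0 0 0 1" --pt "0 0 0 0 0 0 1"

```text
clock: 20.7
tool_pos: [0.4568, 0.1714, 0.0599]
eef_rot: [-0.357, 1.569, -2.12]
wrist_force: [0.5, 0.6, -2.5]
width: 0.0493
```

```bash
EX=1 python3 go.py .4577 .1732 .002 -.19;python3 -c "
from h import *
a=snap('wrist','w5');cv2.imwrite('pics/w5b.png',cv2.resize(a['pixels'],(800,600))[:,:,::-1])"
```

```text
t 20.7 pos [0.4568 0.1714 0.0599] F [ 0.5  0.6 -2.5] w 0.0493 q7 [-0.26  0.58 -0.21  2.03  0.22  0.56 -0.82]
rot 1 x [-0.002, 0.001, 0.001] | total cm [5.79, 0.05, -0.2] | 2 x [2.89, 0.03, -0.1]
```

View pics/w5b.png

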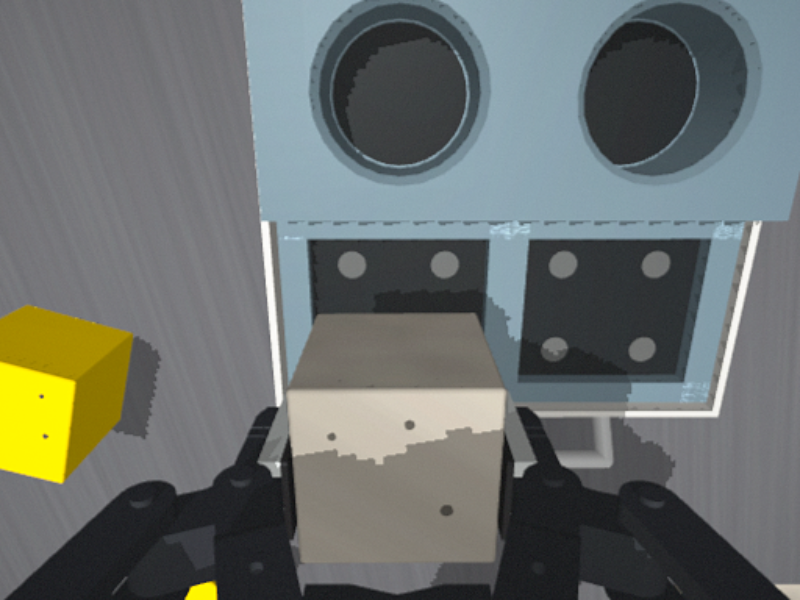

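```bash
cat > m5.py <<'E'
from fit import *
from scipy.optimize import least_squares
w=L('w5'); k=1.5625
F=[((-.083,-.055,.019),(307,239)),((-.008,-.055,.019),(490,239)),((.008,-.055,.019),(527,239)),((.083,-.055,.019),(712,239)),((.083,-.121,.019),(690,382)),((.008,-.121,.019),(518,382)),((-.095,-.043,.043),(261,220)),((.095,-.043,.043),(790,220))]
def res(p):
    c,s=np.cos(p[2]),np.sin(p[2])
    return np.concatenate([proj(w,[p[0]+c*a-s*b,p[1]+s*a+c*b,z])-np.array(q)/k for (a,b,z),q in F])
r=least_squares(res,[.52,.25,-.187],loss='soft_l1');print(r.x.round(4),r.cost,res(r.x).round(1))
x=r.x;c,s=np.cos(x[2]),np.sin(x[2])
print('cubeM in wrist frame',x[0]-c*.0455+s*.088,x[1]-s*.0455-c*.088)
q=np.array([ray(w,a/k,b/k,.129)[:2] for a,b in((288,388),(505,388),(498,561),(300,561))]);print('cube',q.mean(0),np.linalg.norm(q-np.roll(q,1,0),axis=1),telemetry.observe()['tool_pos'])
E
python3 m5.py
```

```text
[ 0.5188  0.2512 -0.1894] 5.580717948760301 [ 0.5 -0.1  0.2 -0.3  1.4 -0.3 -0.2 -0.6 -3.9 -0.2 -0.2  0.   1.   0.8
 -1.4  0.1]
cubeM in wrist frame 0.45751055742348506 0.17337509175120386
cube [0.4566087  0.17264705] [0.04943028 0.04866013 0.0494489  0.05037035] [0.45693915 0.17159596 0.05996998]
```

Emit:
send_rows --pt "0.5 0.1 -0.1 0 0 0 1" --pt "1 0 0 0 0 0 1" --pt "1.5 0 0 0 0 0 1" --pt "1.5 0 0 0 0 0 1" --pt "0.8 0 0 0 0 0 1" --pt "0.5 0 0 0 0 0 1" --pt "0.3 0 0 0 0 0 1" --pt "0 0 0 0 0 0 1" --pt "0 0 0 0 0 0 1"

```text
clock: 21.65
tool_pos: [0.4586, 0.174, -0.0006]
eef_rot: [2.242, 1.57, 0.481]
wrist_force: [0.2, 0.4, -2.4]
width: 0.0498
```

Emit:
send_rows --pt "0.3 0 0 0 0 0 1" --pt "0.2 0 0 0 0 0 1" --pt "0 0 0 0 0 0 1"

```text
clock: 21.95
tool_pos: [0.4581, 0.1737, -0.0061]
eef_rot: [-0.92, 1.571, -2.681]
wrist_force: [0.5, 0.3, -1.8]
width: 0.0495
```

Emit:
send_rows --pt "0.15 0 0 0 0 0 1" --pt "0.1 0 0 0 0 0 1" --pt "0 0 0 0 0 0 1"

```text
clock: 22.25
tool_pos: [0.4583, 0.1739, -0.008]
eef_rot: [1.819, 1.57, 0.058]
wrist_force: [-1.4, -1.3, 2.5]
width: 0.0494
```

Emit:
send_rows --pt "0 0 0 0 0 0 -0.2" --pt "0 0 0 0 0 0 -0.35" --pt "0 0 0 0 0 0 -0.35" --pt "0 0 0 0 0 0 -0.35" --pt "-0.5 0 0 0 0 0 -0.35" --pt "-1 0 0 0 0 0 -0.35" --pt "-2 0 0 0 0 0 -0.35" --pt "-3 0 0 0 0 0 -1" --pt "-3 0 0 0 0 0 -1" --pt "-1.3 0 0 0 0 0 -1" --pt "0 0 0 0 0 0 -1"

```text
clock: 23.35
tool_pos: [0.4599, 0.1745, 0.1023]
eef_rot: [2.147, 1.565, 0.386]
wrist_force: [0.2, 0.6, -0.1]
width: 0.0852
```

```bash
EX=1 python3 go.py .4585 -.268 .1 -.12 3
```

```text
t 23.35 pos [0.4599 0.1745 0.1023] F [ 0.2  0.6 -0.1] w 0.0852 q7 [-0.24  0.51 -0.24  1.99  0.19  0.66 -0.8 ]
rot 1 x [-0.07, -0.003, -0.005] | total cm [0.23, 5.16, 43.95] | 15 x [0.02, 0.34, 2.93]
```

Emit:
send_rows --pt "0 0.17 1.45 -0.07 0 0 -1" --pt "0 0.34 2.93 0 0 0 -1" --pt "0 0.34 2.93 0 0 0 -1" --pt "0 0.34 2.93 0 0 0 -1" --pt "0 0.34 2.93 0 0 0 -1" --pt "0 0.34 2.93 0 0 0 -1" --pt "0 0.34 2.93 0 0 0 -1" --pt "0 0.34 2.93 0 0 0 -1" --pt "0 0.34 2.93 0 0 0 -1" --pt "0 0.34 2.93 0 0 0 -1" --pt "0 0.34 2.93 0 0 0 -1" --pt "0 0.34 2.93 0 0 0 -1" --pt "0 0.34 2.93 0 0 0 -1" --pt "0 0.34 2.93 0 0 0 -1" --pt "0 0.34 2.6 0 0 0 -1" --pt "0 0.2 1.2 0 0 0 -1" --pt "0 0.05 0.6 0 0 0 -1" --pt "0 0 0 0 0 0 -1" --pt "0 0 0 0 0 0 -1" --pt "0 0 0 0 0 0 -1"

```text
clock: 25.35
tool_pos: [0.4563, -0.2668, 0.0996]
eef_rot: [-2.992, 1.57, 1.603]
wrist_force: [0.3, 0.0, -0.3]
width: 0.0855
```

```bash
cat > m6.py <<'E'
from fit import *
w=snap('wrist','w6');t=snap('top','t6'); i=w['pixels'].astype(int); p=telemetry.observe()['tool_pos']
P=[box(.05,.05,.05)];p0=[.4585,-.268,-.12]
s=cv2.dilate((sil(w,P,p0)>.1).astype(np.uint8),np.ones((15,15)))
m=(i[...,0]-i[...,2]>1)*s.astype(float)
r=fit([w],[m],P,p0,[.006,.006,.1]); print(p,r.x.round(4),r.fun)
cv2.imwrite('pics/wt6.png',np.hstack([w['pixels'][:,56:456],cv2.resize(t['pixels'][120:240,90:215],(400,384),interpolation=cv2.INTER_CUBIC)])[:,:,::-1])
E
python3 m6.py;  EX=1 python3 go.py .4585 -.268 -.022 -.12 3
```

```text
[ 0.45628382 -0.26731908  0.09963336] [ 0.4568 -0.2682 -0.1283] 0.032569061696228745
t 25.45 pos [ 0.4563 -0.2673  0.0996] F [0.9 0.8 0.4] w 0.0855 q7 [ 0.69  0.57 -0.3   1.88  0.24  0.73  0.13]
rot 1 x [0.002, -0.001, 0.0] | total cm [12.16, 0.23, 0.04] | 5 x [2.43, 0.05, 0.01]
```

View pics/wt6.png

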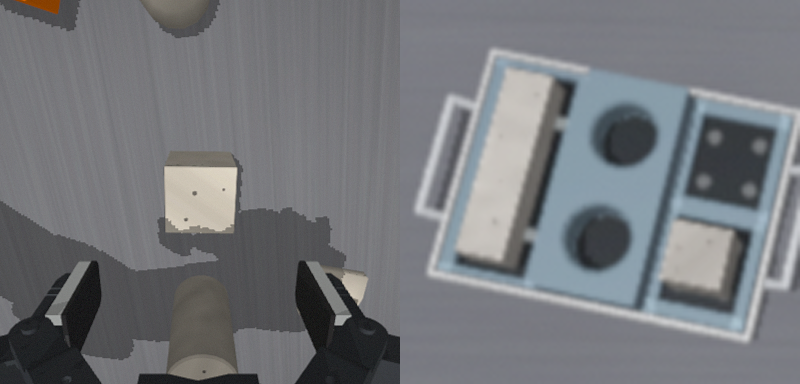

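Emit:
send_rows --pt "1 0.1 0 0 0 0 -1" --pt "2 0 0 0 0 0 -1" --pt "2.5 0 0 0 0 0 -1" --pt "2.5 0 0 0 0 0 -1" --pt "2.2 0 0 0 0 0 -1" --pt "1.1 0 0 0 0 0 -1" --pt "0.6 0 0 0 0 0 -1" --pt "0 0 0 0 0 0 -1" --pt "0 0 0 0 0 0 -0.3" --pt "0 0 0 0 0 0 1" --pt "0 0 0 0 0 0 1" --pt "0 0 0 0 0 0 1" --pt "0 0 0 0 0 0 1" --pt "0 0 0 0 0 0 1"

```text
clock: 26.85
tool_pos: [0.4577, -0.2691, -0.0184]
eef_rot: [1.129, 1.569, -0.563]
wrist_force: [-0.4, 0.3, 6.8]
width: 0.0497
```

Emit:
send_rows --pt "-0.5 0 0 0 0 0 1" --pt "-1 0 0 0 0 0 1" --pt "-1.5 0 0 0 0 0 1" --pt "-2 0 0 0 0 0 1" --pt "-3 0 0 0 0 0 1" --pt "-2 0 0 0 0 0 1" --pt "-1 0 0 0 0 0 1" --pt "0 0 0 0 0 0 1" --pt "0 0 0 0 0 0 1"

```text
clock: 27.75
tool_pos: [0.4561, -0.2684, 0.0898]
eef_rot: [-1.9, 1.569, 2.692]
wrist_force: [-0.5, 1.0, -3.7]
width: 0.0496
```

```bash
EX=1 python3 go.py .547 .1562 .09 -.19 3
```

```text
t 27.75 pos [ 0.4561 -0.2684  0.0898] F [-0.5  1.  -3.7] w 0.0496 q7 [ 0.69  0.58 -0.3   1.89  0.25  0.71  0.12]
rot 1 x [0.07, -0.001, 0.002] | total cm [-0.02, 0.91, -43.41] | 15 x [-0.0, 0.06, -2.89]
```

Emit:
send_rows --pt "0 0.06 -1.45 0.07 0 0 1" --pt "0 0.06 -2.89 0 0 0 1" --pt "0 0.06 -2.89 0 0 0 1" --pt "0 0.06 -2.89 0 0 0 1" --pt "0 0.06 -2.89 0 0 0 1" --pt "0 0.06 -2.89 0 0 0 1" --pt "0 0.06 -2.89 0 0 0 1" --pt "0 0.06 -2.89 0 0 0 1" --pt "0 0.06 -2.89 0 0 0 1" --pt "0 0.06 -2.89 0 0 0 1" --pt "0 0.06 -2.89 0 0 0 1" --pt "0 0.06 -2.89 0 0 0 1" --pt "0 0.06 -2.89 0 0 0 1" --pt "0 0.06 -2.89 0 0 0 1" --pt "0 0.06 -2.5 0 0 0 1" --pt "0 0 -1.3 0 0 0 1" --pt "0 0 -0.6 0 0 0 1" --pt "0 0 0 0 0 0 1" --pt "0 0 0 0 0 0 1" --pt "0 0 0 0 0 0 1"

```text
clock: 29.75
tool_pos: [0.5467, 0.154, 0.0904]
eef_rot: [-0.211, 1.569, -1.974]
wrist_force: [-1.1, 0.4, -2.3]
width: 0.0491
```

```bash
EX=1 python3 go.py .547 .1562 .0 -.19 3
```

```text
t 29.75 pos [0.5467 0.154  0.0904] F [-1.1  0.4 -2.3] w 0.0491 q7 [-0.17  0.62 -0.23  1.78  0.2   0.76 -0.69]
rot 1 x [-0.003, 0.002, 0.0] | total cm [9.04, -0.02, -0.22] | 4 x [2.26, -0.0, -0.05]
```

Emit:
send_rows --pt "1 0 -0.13 0 0 0 1" --pt "2 0 0 0 0 0 1" --pt "2 0 0 0 0 0 1" --pt "2 0 0 0 0 0 1" --pt "1.2 0 0 0 0 0 1" --pt "0.6 0 0 0 0 0 1" --pt "0.3 0 0 0 0 0 1" --pt "0 0 0 0 0 0 1" --pt "0.3 0 0 0 0 0 1" --pt "0.1 0 0 0 0 0 1" --pt "0 0 0 0 0 0 1"

```text
clock: 30.85
tool_pos: [0.5472, 0.1575, -0.0042]
eef_rot: [2.084, 1.57, 0.323]
wrist_force: [-0.3, -0.8, -3.2]
width: 0.0492
```

Emit:
send_rows --pt "0.15 0 0 0 0 0 1" --pt "0.15 0 0 0 0 0 1" --pt "0 0 0 0 0 0 1"

```text
clock: 31.15
tool_pos: [0.5473, 0.1575, -0.0073]
eef_rot: [2.092, 1.57, 0.332]
wrist_force: [-0.2, 0.4, -0.9]
width: 0.0494
```

Emit:
send_rows --pt "0.1 0 0 0 0 0 1" --pt "0 0 0 0 0 0 1"

```text
clock: 31.35
tool_pos: [0.5472, 0.1576, -0.0073]
eef_rot: [1.719, 1.57, -0.042]
wrist_force: [-2.2, -1.3, 4.8]
width: 0.0493
```

Emit:
send_rows --pt "0 0 0 0 0 0 -0.2" --pt "0 0 0 0 0 0 -0.35" --pt "0 0 0 0 0 0 -0.35" --pt "0 0 0 0 0 0 -0.35" --pt "-0.5 0 0 0 0 0 -0.35" --pt "-1 0 0 0 0 0 -0.35" --pt "-2 0 0 0 0 0 -0.35" --pt "-3 0 0 0 0 0 -1" --pt "-3 0 0 0 0 0 -1" --pt "-3 0 0 0 0 0 -1" --pt "-2 0 0 0 0 0 -1" --pt "0 0 0 0 0 0 -1"

```text
clock: 32.55
tool_pos: [0.5495, 0.1585, 0.1407]
eef_rot: [2.084, 1.562, 0.323]
wrist_force: [0.2, 0.1, -0.2]
width: 0.0854
```

```bash
EX=1 python3 go.py .4465 -.379 .14 -.19 3
```

```text
t 32.55 pos [0.5495 0.1585 0.1407] F [ 0.2  0.1 -0.2] w 0.0854 q7 [-0.16  0.56 -0.25  1.73  0.17  0.86 -0.67]
rot 1 x [-0.0, -0.004, -0.007] | total cm [0.07, 0.04, 54.73] | 19 x [0.0, 0.0, 2.88]
```

Emit:
send_rows --pt "0 0 1.4 0 0 0 -1" --pt "0 0 2.88 0 0 0 -1" --pt "0 0 2.88 0 0 0 -1" --pt "0 0 2.88 0 0 0 -1" --pt "0 0 2.88 0 0 0 -1" --pt "0 0 2.88 0 0 0 -1" --pt "0 0 2.88 0 0 0 -1" --pt "0 0 2.88 0 0 0 -1" --pt "0 0 2.88 0 0 0 -1" --pt "0 0 2.88 0 0 0 -1" --pt "0 0 2.88 0 0 0 -1" --pt "0 0 2.88 0 0 0 -1" --pt "0 0 2.88 0 0 0 -1" --pt "0 0 2.88 0 0 0 -1" --pt "0 0 2.88 0 0 0 -1" --pt "0 0 2.88 0 0 0 -1" --pt "0 0 2.88 0 0 0 -1" --pt "0 0 2.88 0 0 0 -1" --pt "0 0 2.88 0 0 0 -1"

```text
clock: 34.45
tool_pos: [0.4438, -0.3666, 0.1348]
eef_rot: [-1.855, 1.567, 2.666]
wrist_force: [0.9, 0.0, -0.6]
width: 0.0853
```

Emit:
send_rows --pt "0 0 1 0 0 0 -1" --pt "0 0 0.5 0 0 0 -1" --pt "0 0 0 0 0 0 -1" --pt "0 0 0 0 0 0 -1" --pt "0 0 0 0 0 0 -1"

```text
clock: 34.95
tool_pos: [0.4445, -0.3783, 0.1366]
eef_rot: [3.121, 1.57, 1.363]
wrist_force: [0.6, -0.0, -0.1]
width: 0.0855
```

```bash
cat > m7.py <<'E'
from fit import *
w=snap('wrist','w7');t=snap('top','t7'); i=w['pixels'].astype(int); p=telemetry.observe()['tool_pos']
P=[cyl()];p0=[.4465,-.379,0]
s=cv2.dilate((sil(w,P,p0)>.1).astype(np.uint8),np.ones((15,15)))
m=(i[...,0]-i[...,2]>1)*s.astype(float)
r=fit([w],[m],P,p0,[.006,.006,.1]); print(p,r.x.round(4),r.fun)
cv2.imwrite('pics/wt7.png',np.hstack([w['pixels'][:,56:456],cv2.resize(t['pixels'][120:240,90:215],(400,384),interpolation=cv2.INTER_CUBIC)])[:,:,::-1])
E
python3 m7.py;  EX=1 python3 go.py .4465 -.379 .017 -.19 3
```

```text
[ 0.44432503 -0.37885879  0.1366683 ] [ 0.445  -0.3797 -0.1404] 0.031116314084633504
t 35.05 pos [ 0.4443 -0.3789  0.1367] F [ 0.8 -0.2 -0.7] w 0.0855 q7 [ 0.83  0.59 -0.25  1.69  0.18  0.88  0.32]
rot 1 x [0.002, -0.001, -0.0] | total cm [11.97, 0.22, -0.03] | 4 x [2.99, 0.05, -0.01]
```

View pics/wt7.png

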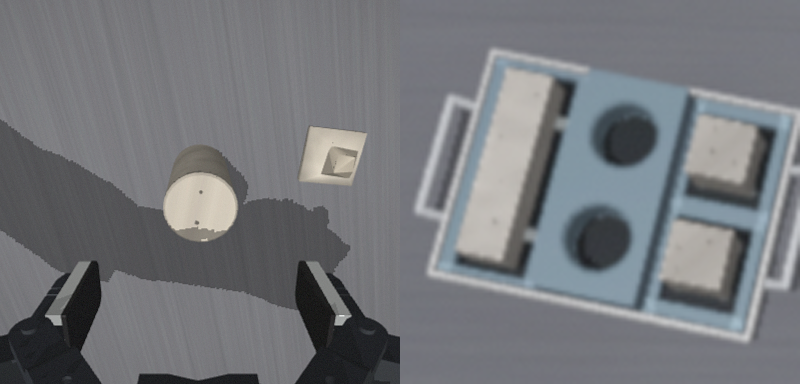

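Emit:
send_rows --pt "1 0.1 0.08 0 0 0 -1" --pt "2 0 0 0 0 0 -1" --pt "2.5 0 0 0 0 0 -1" --pt "2.5 0 0 0 0 0 -1" --pt "2 0 0 0 0 0 -1" --pt "1.2 0 0 0 0 0 -1" --pt "0.6 0 0 0 0 0 -1" --pt "0 0 0 0 0 0 -1" --pt "0 0 0 0 0 0 -0.3" --pt "0 0 0 0 0 0 1" --pt "0 0 0 0 0 0 1" --pt "0 0 0 0 0 0 1" --pt "0 0 0 0 0 0 1" --pt "0 0 0 0 0 0 1" --pt "0 0 0 0 0 0 1"

```text
clock: 36.55
tool_pos: [0.4455, -0.3816, 0.0198]
eef_rot: [1.117, 1.568, -0.644]
wrist_force: [-0.1, 0.9, 5.6]
width: 0.0495
```

Emit:
send_rows --pt "-0.5 0 0 0 0 0 1" --pt "-1 0 0 0 0 0 1" --pt "-1.5 0 0 0 0 0 1" --pt "-2 0 0 0 0 0 1" --pt "-3 0 0 0 0 0 1" --pt "-2 0 0 0 0 0 1" --pt "-1 0 0 0 0 0 1" --pt "0 0 0 0 0 0 1" --pt "0 0 0 0 0 0 1"

```text
clock: 37.45
tool_pos: [0.4435, -0.3804, 0.1274]
eef_rot: [-2.016, 1.568, 2.506]
wrist_force: [-0.4, -0.1, -4.8]
width: 0.0492
```

```bash
EX=1 python3 go.py .563 .2427 .128 -.19 3;EX=1 python3 go.py .4746 .2597 .128 -.19 3
```

```text
t 37.45 pos [ 0.4435 -0.3804  0.1274] F [-0.4 -0.1 -4.8] w 0.0492 q7 [ 0.83  0.6  -0.25  1.7   0.18  0.87  0.31]
rot 1 x [-0.0, -0.001, 0.002] | total cm [-0.06, -0.04, -63.45] | 22 x [-0.0, -0.0, -2.88]
t 37.45 pos [ 0.4435 -0.3804  0.1274] F [-0.4 -0.1 -4.8] w 0.0492 q7 [ 0.83  0.6  -0.25  1.7   0.18  0.87  0.31]
rot 1 x [-0.0, -0.001, 0.002] | total cm [-0.06, -9.04, -63.45] | 22 x [-0.0, -0.41, -2.88]
```

Emit:
send_rows --pt "0 0 -1.45 0 0 0 1" --pt "0 0 -2.88 0 0 0 1" --pt "0 0 -2.88 0 0 0 1" --pt "0 0 -2.88 0 0 0 1" --pt "0 0 -2.88 0 0 0 1" --pt "0 0 -2.88 0 0 0 1" --pt "0 0 -2.88 0 0 0 1" --pt "0 0 -2.88 0 0 0 1" --pt "0 0 -2.88 0 0 0 1" --pt "0 0 -2.88 0 0 0 1" --pt "0 0 -2.88 0 0 0 1" --pt "0 0 -2.88 0 0 0 1" --pt "0 0 -2.88 0 0 0 1" --pt "0 0 -2.88 0 0 0 1" --pt "0 0 -2.88 0 0 0 1" --pt "0 0 -2.88 0 0 0 1" --pt "0 0 -2.88 0 0 0 1" --pt "0 0 -2.88 0 0 0 1" --pt "0 0 -2.88 0 0 0 1" --pt "0 0 -2.88 0 0 0 1"

```text
clock: 39.45
tool_pos: [0.5488, 0.1727, 0.1272]
eef_rot: [-1.316, 1.567, -3.076]
wrist_force: [0.8, 0.3, -3.9]
width: 0.0494
```

Emit:
send_rows --pt "0 0 -2.88 0 0 0 1" --pt "0 0 -2.2 0 0 0 1" --pt "0 0 -1.4 0 0 0 1" --pt "0 0 -0.8 0 0 0 1" --pt "0 0 0 0 0 0 1" --pt "0 0 0 0 0 0 1" --pt "0 0 0 0 0 0 1" --pt "0 0 0 0 0 0 1"

```text
clock: 40.25
tool_pos: [0.5646, 0.2405, 0.1286]
eef_rot: [0.201, 1.57, -1.562]
wrist_force: [-0.8, 0.0, -4.3]
width: 0.0488
```

```bash
EX=1 python3 go.py .563 .2427 .08 -.19 3;python3 -c "
from h import *
a=snap('wrist','w8');cv2.imwrite('pics/w8b.png',cv2.resize(a['pixels'],(800,600))[:,:,::-1])"
```

```text
t 40.25 pos [0.5646 0.2405 0.1286] F [-0.8  0.  -4.3] w 0.0488 q7 [-0.3   0.64 -0.23  1.61  0.17  0.91 -0.78]
rot 1 x [-0.002, 0.001, -0.0] | total cm [4.86, -0.2, -0.19] | 2 x [2.43, -0.1, -0.09]
```

View pics/w8b.png

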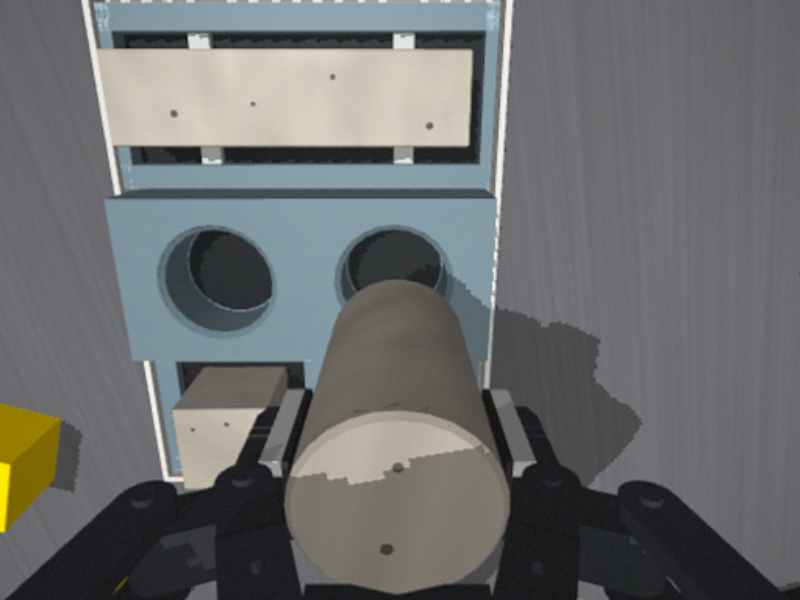

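```bash
cat > m8.py <<'E'
from fit import *
from scipy.optimize import least_squares
w=L('w8'); k=1.5625; p=telemetry.observe()['tool_pos']
F=[((-.095,.043,.043),(106,198)),((.095,.043,.043),(496,198)),((-.095,-.043,.043),(132,360)),((-.089,.119,.021),(111,33)),((.089,.119,.021),(487,33)),((.089,.057,.021),(480,164)),((-.089,.057,.021),(123,164))]
def res(p,G=None):
    c,s=np.cos(p[2]),np.sin(p[2])
    return np.concatenate([proj(w,[p[0]+c*a-s*b,p[1]+s*a+c*b,z])-np.array(q)/k for (a,b,z),q in F])
r=least_squares(res,[.52,.25,-.187],loss='soft_l1');print('nest',r.x.round(4),r.cost,res(r.x).round(1))
x=r.x;c,s=np.cos(x[2]),np.sin(x[2])
print('cylP target wristframe',x[0]+c*.045,x[1]+s*.045)
lx=(ray(w,158/k,281/k,.043)+ray(w,275/k,281/k,.043))/2; ly=(ray(w,216/k,225/k,.043)+ray(w,216/k,337/k,.043))/2
print('left socket',lx[:2],ly[:2],'pred',x[0]-c*.045,x[1]-s*.045)
q=[ray(w,*a,.2088) for a in ((285/k,498/k),(510/k,498/k))];q2=[ray(w,*a,.2088) for a in ((397/k,410/k),(397/k,592/k))]
print('cyl top',((q[0]+q[1])/2)[:2],np.linalg.norm(q[0]-q[1]),((q2[0]+q2[1])/2)[:2],np.linalg.norm(q2[0]-q2[1]),'TCP',p)
i=w['pixels'].astype(int);P=[cyl()+[0,0,.1088]];p0=[p[0],p[1],0]
sm=cv2.dilate((sil(w,P,p0)>.1).astype(np.uint8),np.ones((9,9)));m=(i[...,0]-i[...,2]>1)*sm.astype(float)
rr=fit([w],[m],P,p0,[.004,.004,.1]);print('cyl fit',rr.x.round(4),rr.fun)
a=np.array([ray(w,u/k,v/k,.055)[:2] for u,v in((97,49),(472,49),(470,147),(113,147))]);ctr=a.mean(0);print('prism len',np.linalg.norm(a-np.roll(a,1,0),axis=1),'in nest',np.array([[c,s],[-s,c]])@(ctr-x[:2])-[0,.088])
E
python3 m8.py
```

```text
nest [ 0.5184  0.2512 -0.192 ] 8.209430482460903 [-1.4  0.4  0.4  0.5  0.2  0.   0.4 -1.4 -0.8 -1.2 -0.5  0.6  6.1  0.4]
cylP target wristframe 0.5625909108764188 0.24259485538883224
left socket [0.47446399 0.26108371] [0.47389503 0.26010887] pred 0.47424526381151655 0.25977177725171924
cyl top [0.56493106 0.24552556] 0.0489584452554745 [0.56435973 0.24316045] 0.04851645850036057 TCP [0.56456409 0.24085284 0.12866955]
cyl fit [ 0.5644  0.243  -0.0139] 0.0461655190625277
prism len [0.03996178 0.15865186 0.03998508 0.15972798] in nest [-0.00067168 -0.00021362]
```

Emit:
send_rows --pt "0.5 -0.1 0.03 0 0 0 1" --pt "1 -0.07 0.03 0 0 0 1" --pt "1.5 0 0 0 0 0 1" --pt "1.5 0 0 0 0 0 1" --pt "0.9 0 0 0 0 0 1" --pt "0.4 0 0 0 0 0 1" --pt "0 0 0 0 0 0 1" --pt "0 0 0 0 0 0 1" --pt "0 0 0 0 0 0 1"

```text
clock: 41.2
tool_pos: [0.5632, 0.2421, 0.0714]
eef_rot: [2.254, 1.569, 0.493]
wrist_force: [0.2, -0.7, -3.4]
width: 0.0491
```

```bash
EX=1 python3 go.py .5627 .2407 .03 -.19 3
```

```text
t 41.2 pos [0.5632 0.2421 0.0714] F [ 0.2 -0.7 -3.4] w 0.0491 q7 [-0.31  0.7  -0.21  1.67  0.2   0.79 -0.81]
rot 1 x [0.0, -0.001, -0.001] | total cm [4.14, -0.02, 0.15] | 2 x [2.07, -0.01, 0.08]
```

Emit:
send_rows --pt "0.3 0 0.1 0 0 0 1" --pt "0.4 0 0 0 0 0 1" --pt "0.4 0 0 0 0 0 1" --pt "0.3 0 0 0 0 0 1" --pt "0 0 0 0 0 0 1"

```text
clock: 41.7
tool_pos: [0.5619, 0.2406, 0.0558]
eef_rot: [-0.989, 1.569, -2.75]
wrist_force: [0.1, 0.7, -4.8]
width: 0.0493
```

Emit:
send_rows --pt "0 0 0 0 0 0 1" --pt "0 0 0 0 0 0 1"

```text
clock: 41.9
tool_pos: [0.5626, 0.2409, 0.0567]
eef_rot: [2.434, 1.57, 0.673]
wrist_force: [0.3, 0.3, -5.4]
width: 0.0491
```

Emit:
send_rows --pt "0.4 0 0 0 0 0 1" --pt "0.4 0 0 0 0 0 1" --pt "0.4 0 0 0 0 0 1" --pt "0 0 0 0 0 0 1" --pt "0 0 0 0 0 0 1"

```text
clock: 42.4
tool_pos: [0.5623, 0.2408, 0.0443]
eef_rot: [-1.144, 1.57, -2.905]
wrist_force: [0.2, 0.7, -4.4]
width: 0.049
```

Emit:
send_rows --pt "0.4 0 0 0 0 0 1" --pt "0.4 0 0 0 0 0 1" --pt "0.3 0 0 0 0 0 1" --pt "0 0 0 0 0 0 1" --pt "0 0 0 0 0 0 1"

```text
clock: 42.9
tool_pos: [0.5624, 0.2408, 0.0334]
eef_rot: [-1.586, 1.571, 2.937]
wrist_force: [-1.2, -0.1, -4.2]
width: 0.0488
```

Emit:
send_rows --pt "0.2 0 0 0 0 0 1" --pt "0.15 0 0 0 0 0 1" --pt "0 0 0 0 0 0 1"

```text
clock: 43.2
tool_pos: [0.5622, 0.2407, 0.0298]
eef_rot: [-0.935, 1.57, -2.696]
wrist_force: [0.3, -1.0, -4.2]
width: 0.0492
```

Emit:
send_rows --pt "0.15 0 0 0 0 0 1" --pt "0 0 0 0 0 0 1"

```text
clock: 43.4
tool_pos: [0.5626, 0.241, 0.0288]
eef_rot: [2.348, 1.57, 0.587]
wrist_force: [0.1, -0.0, -3.2]
width: 0.049
```

Emit:
send_rows --pt "0.1 0 0 0 0 0 1" --pt "0 0 0 0 0 0 1"

```text
clock: 43.6
tool_pos: [0.5626, 0.241, 0.0288]
eef_rot: [2.159, 1.57, 0.398]
wrist_force: [-1.6, -1.1, 5.1]
width: 0.0491
```

Seated on the floor (force rose by about 9 N, height as expected). Release and back off.

Emit:
send_rows --pt "0 0 0 0 0 0 -0.2" --pt "0 0 0 0 0 0 -0.4" --pt "0 0 0 0 0 0 -0.5" --pt "0 0 0 0 0 0 -0.5" --pt "-0.5 0 0 0 0 0 -0.5" --pt "-1 0 0 0 0 0 -0.6" --pt "-2 0 0 0 0 0 -0.6" --pt "-3 0 0 0 0 0 -0.6" --pt "-3 0 0 0 0 0 -0.6" --pt "-3 0 0 0 0 0 -0.6" --pt "0 0 2 0 0 0 -0.6" --pt "0 0 3 0 0 0 -0.6" --pt "0 0 3 0 0 0 -0.6" --pt "0 0 3 0 0 0 -0.6" --pt "0 0 3 0 0 0 -0.6" --pt "0 0 3 0 0 0 -0.6" --pt "0 0 1 0 0 0 -0.6" --pt "0 0 0 0 0 0 -0.6" --pt "0 0 0 0 0 0 -0.6" --pt "0 0 0 0 0 0 -0.6"

```text
clock: 45.6
tool_pos: [0.5287, 0.0666, 0.1528]
eef_rot: [2.918, 1.569, 1.161]
wrist_force: [0.6, 0.1, -1.2]
width: 0.0684
```

```bash
python3 -c "
from h import *
a=snap('side','s9');b=snap('top','t9')
cv2.imwrite('pics/st9.png',np.hstack([cv2.resize(a['pixels'][90:310,140:340],(400,440)),cv2.resize(b['pixels'][100:265,90:240],(400,440))])[:,:,::-1])
o=telemetry.observe();print(o['clock'],o['tool_pos'],o['wrist_force'])
# broken pieces: change between first and last top picture
A=np.load('pics/top0.npz')['pixels'].astype(int)
for n,p in (('cube',(.559,-.384,.03)),('prism',(.61,-.056,.04)),('cyl',(.456,-.126,.04))):
    u,v=proj(b,p).astype(int);x=A[v-14:v+15,u-14:u+15].astype(np.uint8);y=b['pixels'][v-10:v+11,u-10:u+11]
    r=cv2.matchTemplate(x,y,cv2.TM_CCOEFF_NORMED);print(n,cv2.minMaxLoc(r)[1],cv2.minMaxLoc(r)[3],'(4,4)=unmoved')
"
```

```text
45.7 [0.52856095 0.06598497 0.15257043] [ 0.77389352 -0.6008145  -0.57809706]
cube 0.999224841594696 (4, 4) (4,4)=unmoved
prism 0.9621171951293945 (4, 3) (4,4)=unmoved
cyl 0.49278581142425537 (3, 4) (4,4)=unmoved
```

View pics/st9.png

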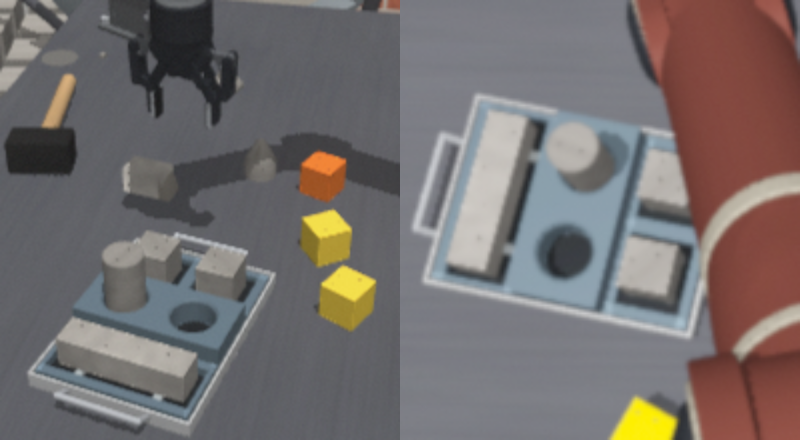

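```bash
python3 - <<'E'
from fit import *
t,s9=L('t7'),L('s9'); x=[.5188,.2512,-.19];c,s=np.cos(x[2]),np.sin(x[2])
def meas(n,d,P,a,b,z):
    p0=[x[0]+c*a-s*b,x[1]+s*a+c*b,x[2]];P=[q+[0,0,z] for q in P];i=d['pixels'].astype(int)
    sm=cv2.dilate((sil(d,P,p0)>.1).astype(np.uint8),np.ones((7,7)));m=(i[...,0]-i[...,2]>1)*sm.astype(float)
    r=fit([d],[m],P,p0,[.004,.004,.1]);e=np.array(r.x[:2])-p0[:2];print(n,'err in nest mm',(np.array([[c,s],[-s,c]])@e*1000).round(1),round(r.fun,3))
meas('cubeP',t,[box(.05,.05,.05)],.0455,-.088,.011);meas('cubeM',t,[box(.05,.05,.05)],-.0455,-.088,.011)
C=[q for q in [cyl()]];C=[C[0][C[0][:,2]>.05]+[0,0,-.0],np.array([[.025*np.cos(k),.025*np.sin(k),.034] for k in np.linspace(0,6.28,40)])]
meas('cyl side',s9,[np.vstack(C)],.045,0,.009)
E
```

```text
cubeP err in nest mm [1.7 1.2] 0.198
cubeM err in nest mm [3.  0.6] 0.167
cyl side err in nest mm [-3.   2.5] 0.178
```

```bash
python3 -c "
from plant import workorder
print(workorder.close_job())"
```

```text
the job is handed in; nothing more can be done
None
```

All four whole specimens are in the tray and the job is handed in, at about 46 s on the robot's clock. Each cube is in its own bay, the prism lies on its bars, and the cylinder stands in the socket at x = +45 mm of its nest.

**Last checks**
- **Prism:** within 1 mm of the nest centre, measured from the wrist picture.
- **Cubes:** about 1–3 mm from their bay centres, measured from the top picture taken after both were placed.
- **Cylinder:** it reached the socket floor at the predicted height, and contact force rose only then. A rough fit from the side picture put it 3–4 mm off centre. I disregarded that because the socket allows only 2.5 mm of play and the camera calibration is good to about 2 mm.
- **Broken pieces:** image matching shows the tested cube and tested prism unmoved to within a pixel (2–3 mm). The match failed for the tested cylinder, probably because the arm and its shadow covered it. It is visible in the side picture, and I never touched it.

**What went wrong**
- The actual fingertips sit about 34 mm above the reported tool position. My first attempt on the prism therefore closed on its top, with about 6 N of force and no harm done. I corrected for this offset on every later move.

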